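# Nest the vent-pipe flashings on the stock stack

## Robot

A 6-joint arm with a two-finger parallel gripper is mounted at the origin on the work surface. World frame = base frame: x ahead of the robot, y to its left, z up, the work surface at z = 0. Lengths are in m, angles in rad, forces in N, time in s.
With the tool pointing down it reaches from about 0.225 to 0.725 m from the base axis. Payload 3.1 kg.
Tool frame: the origin (TCP) lies midway between the tips of the shut fingers; the grasp point (between the pads) lies 19 mm behind it (env.tcp_to_grasp is the z of the grasp point in the tool frame, in m); z points along the fingers, y is the direction in which the jaws open and shut (so a half turn about z gives the same grasp; the last joint's range is limited). The gripper opens to 85 mm and grips with 20 to 120 N. Pads are 22 mm wide; open, the fingers measure 114 mm over their backs; the gripper's body (76 mm by 85 mm) begins 54 mm behind the grasp point. The pads swing forward as they close: fully open they stand 13 mm farther back than shut.
Start: joints at [-1.343, 0.048, 0.099, 1.622, 0, 1.443], TCP at [0.183, -0.492, 0.231] pointing down, gripper open.
Joint ranges: [-2.91, 2.91], [-0.99, 1.94], [-1.21, 1.42], [-2.12, 2.29], [-1.49, 1.47], [-3.14, 3.14]. Speed limits (rad/s): [2.79, 2.79, 3.14, 3.14, 3.14, 3.14].

## Interface

Orientations are given as a rotation vector (axis times angle).
In Python, from bench import env gives the robot as it stands.
- The arm moves only by the tool play_rows, never from a script. Its argument "series" is text: rows parted by semicolons, each of 7 numbers parted by spaces: the shift along the tool's x, y, z in mm, then the turn, a rotation vector about the tool's x, y, z in degrees, then the gripper command: -1 is fully open, 1 is shut, values between are in proportion. In form: dx dy dz wx wy wz claw; .... A call has 1 to 12 rows; each row is the pose to reach, as a shift and turn from the pose commanded when the call began, along the tool's axes at that moment; what a row does not reach only later rows make up. A row lasts 1/8 s, in which the tool goes at most 62.5 mm and 10.7 degrees, less where a joint would pass 70% of its speed; a pose out of reach is approached as far as the arm can. A call with a gripper value outside its range is refused whole. The fingers move at their own pace and stop on an object; the grip force is fixed at half the most. Time passes only in rows, so rows that repeat a pose let the fingers close. It gives the time, the measured TCP pose, the force and the opening at its end, in the units of the state.
- env.sense(): the state, without advancing time (a new reading comes with each control period).
- env.get_image(name): name is "scene" or "top" or "wrist"; returns a dict with "image" (480x640x3 uint8, red, green, blue), "fx", "fy", "cx", "cy" (pixels), "T" (4x4, takes a point from camera to world coordinates). Camera axes: x right, y up, looking along -z (the intrinsics and any distortion apply to the point x, -y, -z); pixel columns grow to the right and rows downward; lengths in m; the calibration is good to about 2 mm. The wrist camera is an equidistant fisheye: a pixel r from the principal point sees the ray r / f radians off the axis. A picture is of the moment at which its call begins. There is no depth.
- env.hand_in(): hands the job in, once; it reports no verdict.
The state is a dict: "t": time; "joint_positions": joint angles; "joint_velocities": joint speeds; "effort": joint torques, N m; "tool_pos": TCP position; "tcp_rot": TCP orientation; "wrist_force": force on the tool from outside, world axes, zero at the start; "ft_torque": the same for the moment, N m; "finger_gap": finger opening in m.
Only numpy, scipy, OpenCV 4.12 (cv2) and the standard library are available. Lean on these libraries where they do the work, as an engineer would, in place of code of your own. Each camera call takes 0.05 s, during which the arm holds its last target.

## Task

Put the two loose tall, narrow vent-pipe flashings away on the stock stack in the wooden tray: set them over the stack one after the other, with the edges of the square flanges in line with those below. Press each straight down with a light push until it sits snug, spaced about like the two flashings already nested there, but do not force it farther, or they wedge and cannot be pulled apart. Set them on gently rather than letting them drop, and leave the wide squat flashing and everything else on the bench where it is.

Things in the scene. Friction and masses are not known exactly. Their poses are not given: they have to be found in the camera images.
- stack: the stock stack, fixed to the bench: a plywood tray 138 x 138 x 16 mm, x and y along its sides, and in it two nested flashings of the same kind as the loose ones, square with the tray, their flanges 23 mm apart. Top of its upper collar 134 mm above the bench. Origin: centre of the tray's underside, on the bench.
- stack_top (a point): on the stack's axis, 29 mm above the bench: the origin (centre of the flange's underside) of the stack's upper flashing, over which the next one goes; axes as the stack's.
- flashing_a: loose vent-pipe flashing, grey moulded plastic, 120 g, on its flange: square flange 116 x 116 x 4 mm; on it a hollow cone, wall 3 mm, outer diameter 88 mm at 4 mm height, 53 mm at 92 mm, a flat shoulder and a round collar, 105 mm high in all. Open below. Origin: centre of the flange's underside; z up, x and y along the flange's sides (quarter turns look alike).
- flashing_a_grip (a point): flashing_a's collar, the place to grip it: 36 mm outer diameter, bore 30 mm, 13 mm tall (from the shoulder at 92 mm to 105 mm above the flange's underside). This point lies on the axis, midway up the collar, 98.5 mm above the origin.
- stack_collar (a point): nesting: the tapers begin to bind with the flanges 28 mm apart (underside to underside), with about 2.5 mm of side play, 1 mm at 20 mm. Weight moves it no farther: dry drag of 4 N, plus 0.9 N per mm pushed; let go, it stays (or rises to about 22 mm). A push of 6 to 9 N gives about 24 to 20 mm (snug); under 17 mm, about 12 N, it is wedged. This point: top of the upper collar, 134 mm high.
- flashing_b: the second loose flashing, exactly like flashing_a. Either may go on first.
- flashing_b_grip (a point): flashing_b's collar, the place to grip it: 36 mm outer diameter, bore 30 mm, 13 mm tall (from the shoulder at 92 mm to 105 mm above the flange's underside). This point lies on the axis, midway up the collar, 98.5 mm above the origin.
- wide_flashing: a wider, squat flashing for bigger pipe, which does not fit the stack and stays where it is: flange 140 x 140 mm, cone 118 to 94 mm, collar 67 mm in diameter, 68 mm high in all. Origin: centre of the flange's underside.
- copper_tee: a 22 mm copper tee lying flat, 72 mm long with a 36 mm branch, 22 mm high; stays. Origin: under the branching point.
- copper_elbow: a 22 mm copper elbow lying flat, legs 35 mm, 22 mm high; stays. Origin: under the bend.
- coupling: a short copper sleeve standing upright, 25 mm in diameter, 34 mm high; stays. Origin: centre of its underside.
- cleanout: a black round cleanout fitting with a brass plug and square head, 78 mm in diameter, 72 mm high; stays. Origin: centre of its underside.
- tape_measure: a grey pocket tape measure standing upright, 72 x 36 x 66 mm; stays. Origin: centre of its underside.
- tube_cutter: a small wheel tube cutter of aluminium with a black knob, lying, about 130 mm long, 24 mm high; stays. Origin: on the bench under its frame.
Mind the look-alikes: they are no part of the job. What is shaped like the stack but green is not meant.

How it is judged:
On the way, in this order (a step that is already met when the one before it is completed fails the run):
1. one of the two loose flashings is nested snugly on the stack, square with it (((horizontal distance between flashing_a and stack_top below 0.006 m and z of flashing_a in the frame of stack_top between 0.0175 and 0.0255 m and angle between flashing_a's own z axis and vertical below 0.06 rad and (angle between the x axis of flashing_a and the x axis of stack_top, either way round below 0.15 rad or angle between the x axis of flashing_a and the y axis of stack_top, either way round below 0.15 rad)) or (horizontal distance between flashing_b and stack_top below 0.006 m and z of flashing_b in the frame of stack_top between 0.0175 and 0.0255 m and angle between flashing_b's own z axis and vertical below 0.06 rad and (angle between the x axis of flashing_b and the x axis of stack_top, either way round below 0.15 rad or angle between the x axis of flashing_b and the y axis of stack_top, either way round below 0.15 rad)))), for 0.2 s.
2. the other one is nested snugly on top of it, square with it ((((horizontal distance between flashing_a and stack_top below 0.006 m and z of flashing_a in the frame of stack_top between 0.0175 and 0.0255 m and angle between flashing_a's own z axis and vertical below 0.06 rad and (angle between the x axis of flashing_a and the x axis of stack_top, either way round below 0.15 rad or angle between the x axis of flashing_a and the y axis of stack_top, either way round below 0.15 rad)) and (horizontal distance between flashing_b and flashing_a below 0.006 m and z of flashing_b in the frame of flashing_a between 0.0175 and 0.0255 m and angle between flashing_b's own z axis and vertical below 0.06 rad and (angle between the x axis of flashing_b and the x axis of flashing_a, either way round below 0.15 rad or angle between the x axis of flashing_b and the y axis of flashing_a, either way round below 0.15 rad))) or ((horizontal distance between flashing_b and stack_top below 0.006 m and z of flashing_b in the frame of stack_top between 0.0175 and 0.0255 m and angle between flashing_b's own z axis and vertical below 0.06 rad and (angle between the x axis of flashing_b and the x axis of stack_top, either way round below 0.15 rad or angle between the x axis of flashing_b and the y axis of stack_top, either way round below 0.15 rad)) and (horizontal distance between flashing_a and flashing_b below 0.006 m and z of flashing_a in the frame of flashing_b between 0.0175 and 0.0255 m and angle between flashing_a's own z axis and vertical below 0.06 rad and (angle between the x axis of flashing_a and the x axis of flashing_b, either way round below 0.15 rad or angle between the x axis of flashing_a and the y axis of flashing_b, either way round below 0.15 rad))))), for 0.2 s.
At the end, for the whole second after the job is handed in: Both narrow flashings rest on the stack, one over the other: each within 6 mm of the axis below, upright within 0.06 rad, its flange 17.5 to 25.5 mm above the flange below and parallel to it within 0.15 rad (any quarter turn); all other things within 40 mm of where they stood ((((horizontal distance between flashing_a and stack_top below 0.006 m and z of flashing_a in the frame of stack_top between 0.0175 and 0.0255 m and angle between flashing_a's own z axis and vertical below 0.06 rad and (angle between the x axis of flashing_a and the x axis of stack_top, either way round below 0.15 rad or angle between the x axis of flashing_a and the y axis of stack_top, either way round below 0.15 rad)) and (horizontal distance between flashing_b and flashing_a below 0.006 m and z of flashing_b in the frame of flashing_a between 0.0175 and 0.0255 m and angle between flashing_b's own z axis and vertical below 0.06 rad and (angle between the x axis of flashing_b and the x axis of flashing_a, either way round below 0.15 rad or angle between the x axis of flashing_b and the y axis of flashing_a, either way round below 0.15 rad))) or ((horizontal distance between flashing_b and stack_top below 0.006 m and z of flashing_b in the frame of stack_top between 0.0175 and 0.0255 m and angle between flashing_b's own z axis and vertical below 0.06 rad and (angle between the x axis of flashing_b and the x axis of stack_top, either way round below 0.15 rad or angle between the x axis of flashing_b and the y axis of stack_top, either way round below 0.15 rad)) and (horizontal distance between flashing_a and flashing_b below 0.006 m and z of flashing_a in the frame of flashing_b between 0.0175 and 0.0255 m and angle between flashing_a's own z axis and vertical below 0.06 rad and (angle between the x axis of flashing_a and the x axis of flashing_b, either way round below 0.15 rad or angle between the x axis of flashing_a and the y axis of flashing_b, either way round below 0.15 rad)))) and linear speed of each of flashing_a, flashing_b below 0.02 m/s and distance of each of wide_flashing, copper_tee, copper_elbow, coupling, cleanout, tape_measure, tube_cutter from where it was at the start of the episode below 0.04 m); the robot touches nothing.
It fails at once if a flashing is forced down until it wedges: its flange less than 17 mm above the flange below ((horizontal distance between flashing_a and stack_top below 0.02 m and z of flashing_a in the frame of stack_top between 0 and 0.017 m) or (horizontal distance between flashing_b and stack_top below 0.02 m and z of flashing_b in the frame of stack_top between 0 and 0.017 m) or (horizontal distance between flashing_a and flashing_b below 0.02 m and z of flashing_a in the frame of flashing_b between 0 and 0.017 m) or (horizontal distance between flashing_b and flashing_a below 0.02 m and z of flashing_b in the frame of flashing_a between 0 and 0.017 m)).
It fails at once if a flashing is dropped or rammed onto the stack: moving faster than 0.5 m/s while it is over the stack's cone ((horizontal distance between flashing_a and stack_top below 0.03 m and z of flashing_a in the frame of stack_top below 0.1 m and linear speed of flashing_a above 0.5 m/s) or (horizontal distance between flashing_b and stack_top below 0.03 m and z of flashing_b in the frame of stack_top below 0.1 m and linear speed of flashing_b above 0.5 m/s)).
It fails at once if the wide flashing or another thing on the bench is pushed more than 40 mm away (distance of any of wide_flashing, copper_tee, copper_elbow, coupling, cleanout, tape_measure, tube_cutter from where it was at the start of the episode above 0.04 m).
It also fails if it takes over 67 s, if anything falls off the work surface, if the arm or the gripper's body presses on something with over 40 N, if the wrist force passes 120 N, or if a joint passes its speed limit or range.

## Working session

There is one attempt and no reset: what is moved stays moved. The work goes in short steps, Python scripts to look and compute and a tool call to move; the robot and the scene stay as the last step left them, time stands still between calls to the robot, and variables do not carry over. Pictures are saved under pics/ and viewed, and the job is handed in when it is done.

Besides the shell and the picture viewer there is one more tool, called by a JSON object that holds its "api" and its "payload", one argument or row to a line. play_rows: Moves the arm, as the interface text tells. Its arguments: {"type":"object","properties":{"series":{"type":"string"}},"required":["series"]}

```bash
ls; mkdir -p pics; python3 - <<'E'
from bench import env
import cv2,numpy as np
s=env.sense();print({k:np.round(v,4) for k,v in s.items()})
for n in ["scene","top","wrist"]:
    d=env.get_image(n);cv2.imwrite(f"pics/{n}0.png",d["image"][:,:,::-1])
    print(n,d["fx"],d["fy"],d["cx"],d["cy"],np.round(d["T"],4).tolist(),[k for k in d])
print(env.tcp_to_grasp)
E
```

```text
pics
{'t': np.float64(0.0), 'joint_positions': array([-1.3428,  0.0487,  0.0976,  1.622 ,  0.    ,  1.443 ]), 'joint_velocities': array([-0.0023,  0.0002,  0.0025, -0.0008, -0.0005,  0.0007]), 'effort': array([-6.00000e-04, -3.38787e+01,  3.20013e+01,  2.04000e-02,
       -2.00000e-04,  0.00000e+00]), 'tool_pos': array([ 0.1827, -0.4915,  0.2301]), 'tcp_rot': array([-3.0897e+00, -5.5550e-01,  2.0000e-04]), 'wrist_force': array([ 0.2142, -0.0982, -0.0092]), 'ft_torque': array([ 0.0012, -0.0418, -0.02  ]), 'finger_gap': np.float64(0.0847)}
scene 442.52385667056194 442.52385667056194 314.74782096829045 244.7404911000503 [[0.3738, -0.5534, 0.7443, 1.1775], [0.9273, 0.2065, -0.3122, -0.3104], [0.019, 0.8069, 0.5904, 0.639], [0.0, 0.0, 0.0, 1.0]] ['image', 'fx', 'fy', 'cx', 'cy', 'T']
top 434.5585445267022 434.5585445267022 318.9635534485816 238.35055944118162 [[0.0175, 0.9833, -0.181, 0.314], [-0.9994, 0.0227, 0.0268, -0.0172], [0.0305, 0.1804, 0.9831, 1.1576], [0.0, 0.0, 0.0, 1.0]] ['image', 'fx', 'fy', 'cx', 'cy', 'T']
wrist 371.64829954431775 371.64829954431775 317.76051771475164 243.22013626420068 [[0.3486, 0.8983, 0.2673, 0.2504], [-0.9373, 0.335, 0.0968, -0.4666], [-0.0026, -0.2842, 0.9588, 0.3726], [0.0, 0.0, 0.0, 1.0]] ['image', 'fx', 'fy', 'cx', 'cy', 'T']
-0.0187
```

View pics/scene0.png

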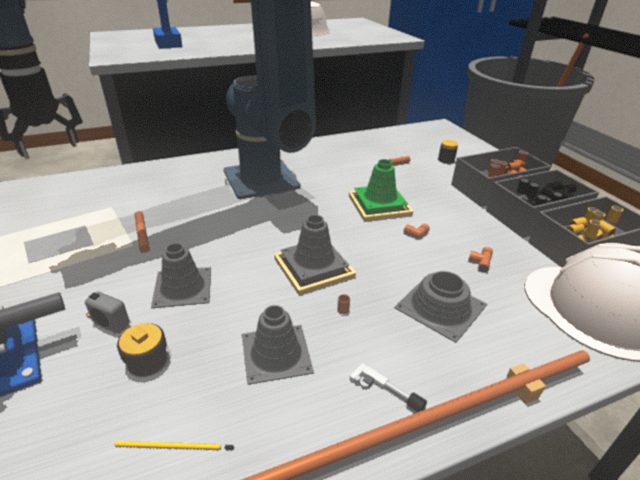

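View pics/top0.png

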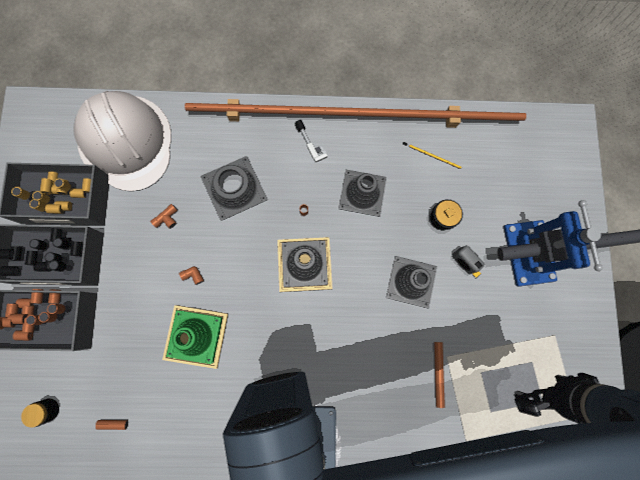

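View pics/wrist0.png

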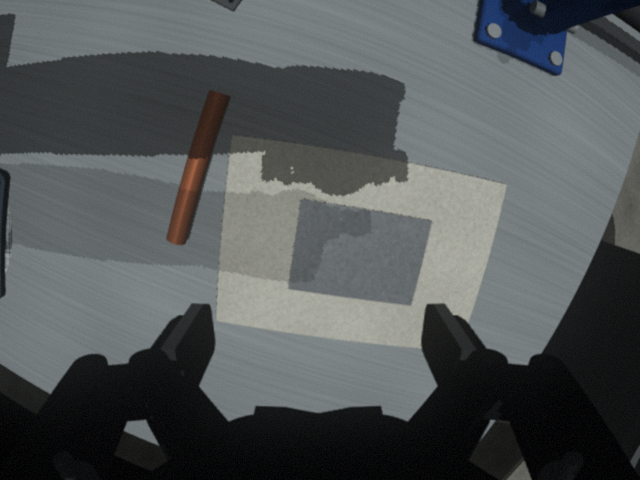

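The scene view shows two narrow flashings at (180,275) and (275,345), the stack in the light tray at (315,253), the green look-alike at (382,190) and the wide squat flashing at (441,303). In the top view these are, in the same order, (412,281), (365,190), (304,264), (195,337) and (233,188). By the description I choose the narrow grey pair and the grey stack. I'll check them in a close crop.

```bash
cat > h.py <<'E'
import numpy as np,cv2
from bench import env
def ray(d,u,v,fish=False):
    x=(u-d["cx"])/d["fx"];y=(v-d["cy"])/d["fy"]
    if fish:
        r=np.hypot(x,y);k=np.sin(r)/max(r,1e-9);p=np.array([x*k,-y*k,-np.cos(r)])
    else: p=np.array([x,-y,-1.])
    T=np.array(d["T"]);return T[:3,3],T[:3,:3]@p
def onz(d,u,v,z,fish=False):
    o,r=ray(d,u,v,fish);return o+r*(z-o[2])/r[2]
def proj(d,P,fish=False):
    T=np.array(d["T"]);p=T[:3,:3].T@(np.asarray(P)-T[:3,3]);x,y,z=p[0],-p[1],-p[2]
    if fish:
        r=np.hypot(x,y);th=np.arctan2(r,z);k=th/max(r,1e-9)
    else:k=1/z
    return d["cx"]+d["fx"]*x*k,d["cy"]+d["fy"]*y*k
E
python3 - <<'E'
from h import *
im=cv2.imread("pics/top0.png")
a=cv2.resize(im[160:320,260:460],None,fx=4,fy=4,interpolation=cv2.INTER_CUBIC)
cv2.imwrite("pics/topcrop.png",a[:600])
E
```

```text
(no output)
```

View pics/topcrop.png

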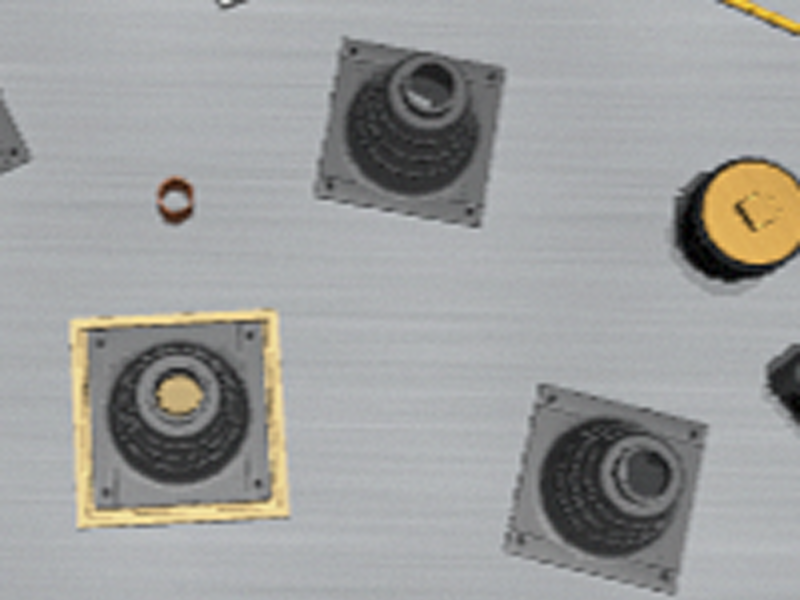

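The crop shows a grey stack with tray around (180,415) and two narrow single flashings at (410,130) and (605,490), both rotated about 10° from the tray. Next I measure flanges, tray and collars.

```bash
python3 - <<'E'
from h import *
d=env.get_image("top");im=d["image"][:,:,::-1].copy()
hsv=cv2.cvtColor(im,cv2.COLOR_BGR2HSV)
def run(nm,box,mask,z,size):
    x0,y0,x1,y1=box
    m=np.zeros_like(mask);m[y0:y1,x0:x1]=mask[y0:y1,x0:x1]
    m=cv2.morphologyEx(m,cv2.MORPH_OPEN,np.ones((3,3)))
    c=max(cv2.findContours(m,cv2.RETR_EXTERNAL,cv2.CHAIN_APPROX_NONE)[0],key=cv2.contourArea)
    w=np.array([onz(d,p[0][0],p[0][1],z)[:2]*1000 for p in c],np.float32)
    r=cv2.minAreaRect(w);print(nm,"rect",np.round(r[0],1),np.round(r[1],1),round(r[2],1),"exp",size)
dark=((hsv[...,2]<135)&(hsv[...,1]<60)).astype(np.uint8)*255
wood=((hsv[...,1]>70)&(hsv[...,0]>12)&(hsv[...,0]<30)).astype(np.uint8)*255
run("A",(330,160,395,222),dark,.004,116)
run("B",(380,250,444,312),dark,.004,116)
run("stackfl",(283,241,327,288),dark,.033,116)
run("tray",(270,230,340,300),wood,.016,138)
cv2.imwrite("pics/mask.png",cv2.resize(dark[150:320,260:460],None,fx=3.5,fy=3.5))
# hand-picked collar outer circles from crop
for n,u,v,z in [("A",427,91,.105),("B",642,474,.105),("S",177,395,.134)]:
    print(n,np.round(onz(d,260+u/4,160+v/4,z)*1000,1))
E
```

```text
A rect [ 658.1 -165.9] [113.9 118.1] 80.4 exp 116
B rect [ 415.2 -297. ] [114.7 116.7] 76.8 exp 116
stackfl rect [460.6  -9.9] [104.9 110. ] 1.3 exp 116
tray rect [454.  -10.7] [136.2 136. ] 4.1 exp 138
A [ 653.7 -164.5  105. ]
B [ 413.9 -295.5  105. ]
S [452.4 -11.1 134. ]
```

View pics/mask.png

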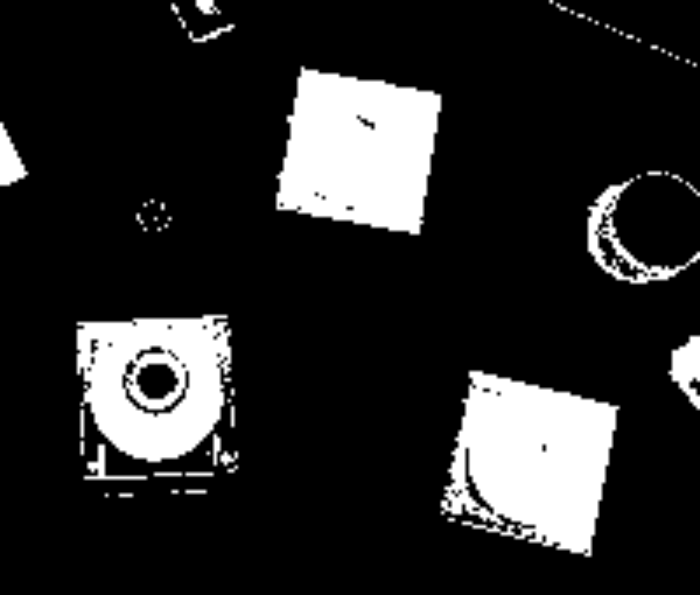

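```bash
python3 - <<'E'
from h import *
im=cv2.imread("pics/scene0.png")
cv2.imwrite("pics/sc_crop.png",cv2.resize(im[205:385,145:345],None,fx=4,fy=4,interpolation=cv2.INTER_CUBIC)[:600])
cv2.imwrite("pics/sc_crop2.png",cv2.resize(im[235:385,145:345],None,fx=4,fy=4,interpolation=cv2.INTER_CUBIC)[:600])
d=env.get_image("scene")
for n,P in [("A",(655.5,-165,105)),("B",(414.5,-296,105)),("S",(453.2,-11,134))]:
    P=np.array(P)/1000; print(n,proj(d,P))
    pts=[proj(d,P+np.array([.018*np.cos(t),.018*np.sin(t),0])) for t in np.linspace(0,6.28,60)]
    cv2.polylines(im,[np.array([[int(u*8),int(v*8)] for u,v in pts],np.int32)],True,(0,0,255),1,cv2.LINE_AA,3)
a=[cv2.resize(im[v-25:v+25,u-25:u+25],None,fx=5,fy=5,interpolation=cv2.INTER_CUBIC) for u,v in [(273,318),(175,252),(315,222)]]
cv2.imwrite("pics/chk.png",np.hstack(a))
E
```

```text
A (np.float64(273.09360084159886), np.float64(310.9100108699454))
B (np.float64(174.11470174780754), np.float64(247.58455878301058))
S (np.float64(313.4221787418542), np.float64(218.52203171871164))
```

View pics/chk.png

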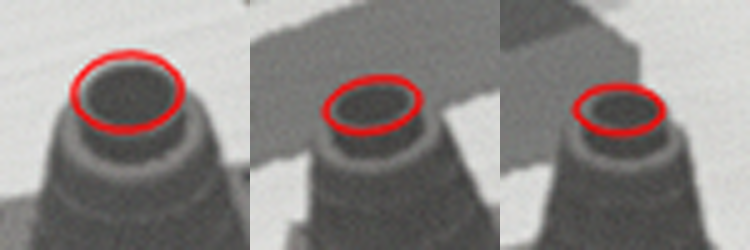

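```bash
cat >> h.py <<'E'
from scipy.spatial.transform import Rotation as R
def goto(x,y,z,yaw):
    "world target mm, tool straight down, tool-x yaw deg -> shift (mm) and rotvec(deg) in tool axes"
    s=env.sense();Rt=R.from_rotvec(s["tcp_rot"]);
    sh=Rt.inv().apply(np.array([x,y,z])-s["tool_pos"]*1000)
    c,n=np.cos(np.radians(yaw)),np.sin(np.radians(yaw))
    W=R.from_matrix(np.array([[c,n,0],[n,-c,0],[0,0,-1.]]))
    w=(Rt.inv()*W).as_rotvec(degrees=True)
    print("shift",np.round(sh,1),"turn",np.round(w,2),"|d|",np.linalg.norm(sh).round())
E
python3 -c "
from h import *
goto(414.5,-296,200,76.8)"
```

```text
shift [ 285.4 -102.8   30.9] turn [-6.000e-02 -4.000e-02 -5.641e+01] |d| 305.0
```

{"api": "play_rows", "payload": {
  "series": "285.4 -102.8 30.9 0 0 -56.4 -1;285.4 -102.8 30.9 0 0 -56.4 -1;285.4 -102.8 30.9 0 0 -56.4 -1;285.4 -102.8 30.9 0 0 -56.4 -1;285.4 -102.8 30.9 0 0 -56.4 -1;285.4 -102.8 30.9 0 0 -56.4 -1;285.4 -102.8 30.9 0 0 -56.4 -1;285.4 -102.8 30.9 0 0 -56.4 -1"
}}

```text
t: 1.25
tool_pos: [0.4143, -0.2967, 0.2004]
tcp_rot: [-2.464, -1.949, 0.0]
wrist_force: [0.2, -0.0, -0.4]
finger_gap: 0.0855
```

```bash
python3 - <<'E'
from h import *
s=env.sense();print(s["t"],s["tool_pos"],s["joint_positions"],s["wrist_force"])
d=env.get_image("wrist");im=d["image"][:,:,::-1].copy();cv2.imwrite("pics/w1.png",im)
for r,z in ((18,105),(15,105)):
    P=np.array([414.5,-296,z])/1000
    pts=[proj(d,P+r/1000*np.array([np.cos(t),np.sin(t),0]),True) for t in np.linspace(0,6.28,60)]
    cv2.polylines(im,[np.array([[int(u*8),int(v*8)] for u,v in pts],np.int32)],True,(0,0,255),1,cv2.LINE_AA,3)
c=[proj(d,np.array([414.5,-296,4])/1000+.058*np.sqrt(2)*np.array([np.cos(a),np.sin(a),0]),True) for a in np.radians(-13.2+45+90*np.arange(4))]
cv2.polylines(im,[np.array([[int(u*8),int(v*8)] for u,v in c],np.int32)],True,(0,255,0),1,cv2.LINE_AA,3)
cv2.imwrite("pics/w1o.png",im)
E
```

```text
1.25 [ 0.41427476 -0.29669006  0.20042302] [-7.53110178e-01  2.67665125e-03 -8.38569743e-03  1.55975350e+00
 -8.77028900e-05  1.04989504e+00] [ 0.16242059 -0.00940509 -0.37370633]
```

View pics/w1o.png

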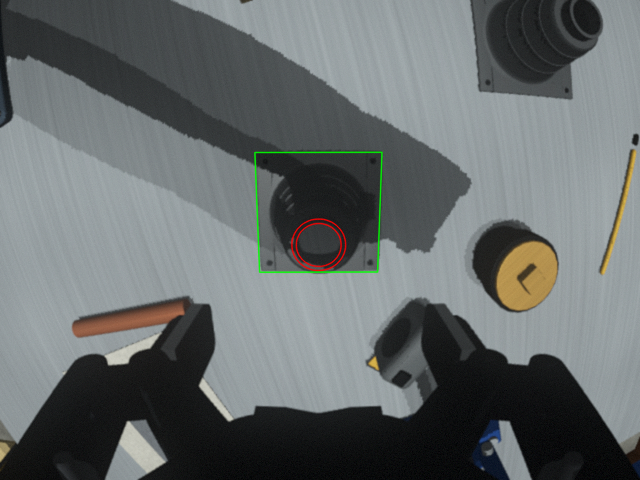

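```bash
python3 - <<'E'
import cv2,numpy as np
for f in ("w1","w1o"):
    im=cv2.imread(f"pics/{f}.png")[145:280,245:395]
    im=np.clip(im.astype(float)*2.2,0,255).astype(np.uint8)
    cv2.imwrite(f"pics/{f}c.png",cv2.resize(im,None,fx=4,fy=4,interpolation=cv2.INTER_CUBIC))
E
python3 -c "
import cv2,numpy as np
a=cv2.imread('pics/w1c.png');b=cv2.imread('pics/w1oc.png')
cv2.imwrite('pics/w1cc.png',cv2.resize(np.hstack([a,b]),None,fx=.66,fy=.66))"
```

```text
(no output)
```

View pics/w1cc.png

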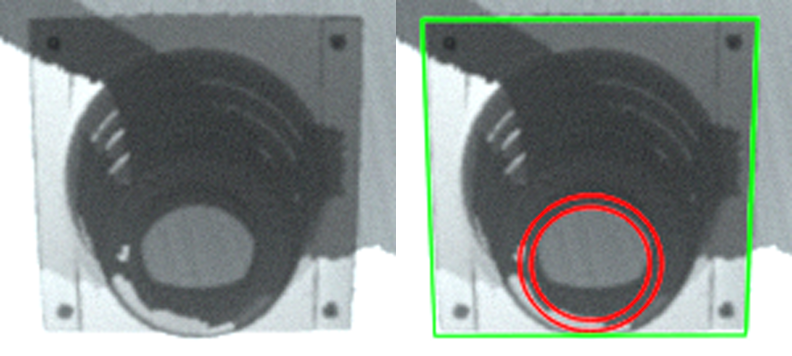

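The projected circles and flange square lie on the flashing to within about 1 mm. I go down to the collar.

```bash
python3 -c "
from h import *
goto(414.5,-295.4,92,76.8)"
```

```text
shift [  1.6  -0.  108.5] turn [ 0.    0.01 -0.12] |d| 108.0
```

{"api": "play_rows", "payload": {
  "series": "1.3 0 40 0 0 0 -1;1.3 0 80 0 0 0 -1;1.3 0 100 0 0 0 -1;1.3 0 108.5 0 0 0 -1;1.3 0 108.5 0 0 0 -1"
}}

```text
t: 1.92
tool_pos: [0.4145, -0.2954, 0.0919]
tcp_rot: [-2.463, -1.949, 0.0]
wrist_force: [-0.6, -0.1, 0.2]
finger_gap: 0.0853
```

```bash
python3 - <<'E'
from h import *
d=env.get_image("wrist");im=d["image"][:,:,::-1].copy()
im=np.clip(im.astype(float)*1.8,0,255).astype(np.uint8);cv2.imwrite("pics/w2.png",im)
E
```

```text
(no output)
```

View pics/w2.png

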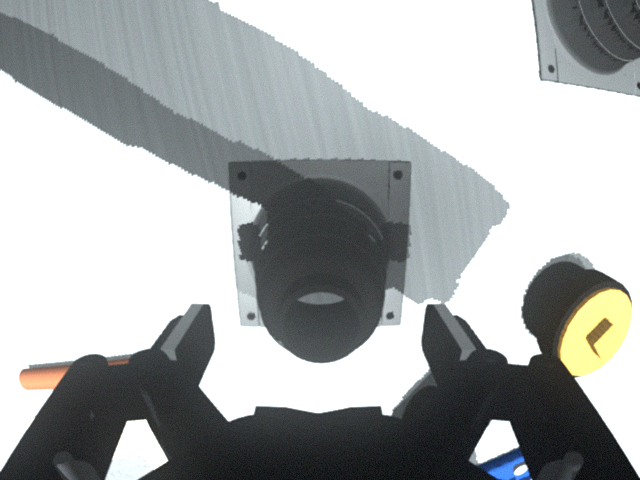

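Collar at about (321,325), centred between the pads (213 and 425). Closing.

{"api": "play_rows", "payload": {
  "series": "0 0 0 0 0 0 0.2;0 0 0 0 0 0 1;0 0 0 0 0 0 1;0 0 0 0 0 0 1;0 0 0 0 0 0 1;0 0 0 0 0 0 1"
}}

```text
t: 2.72
tool_pos: [0.4157, -0.2956, 0.0931]
tcp_rot: [2.46, 1.95, 0.001]
wrist_force: [1.2, 1.1, 5.3]
finger_gap: 0.0343
```

```bash
python3 - <<'E'
from h import *
s=env.sense();print(s["ft_torque"],s["wrist_force"],s["finger_gap"])
d=env.get_image("wrist");im=d["image"][:,:,::-1].copy()
im=np.clip(im.astype(float)*1.8,0,255).astype(np.uint8);cv2.imwrite("pics/w3.png",im)
d=env.get_image("scene");im=d["image"][:,:,::-1].copy();
cv2.imwrite("pics/s3.png",cv2.resize(im[180:330,100:300],None,fx=3,fy=3,interpolation=cv2.INTER_CUBIC))
E
```

```text
[0.1001812  0.00053487 0.01204592] [1.15172103 1.10174391 5.34922021] 0.034292142331144505
```

View pics/w3.png

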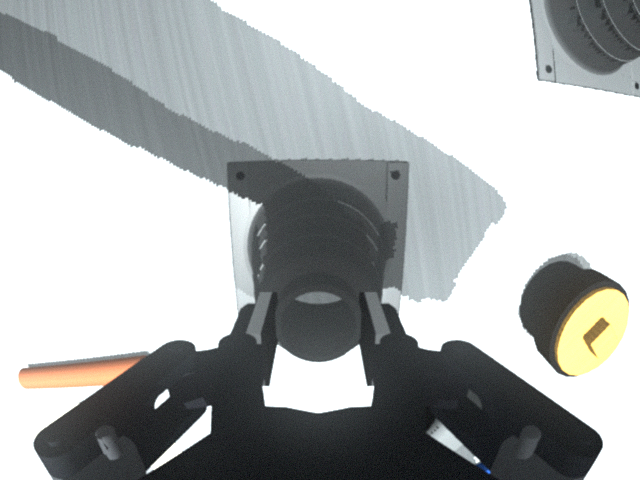

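View pics/s3.png

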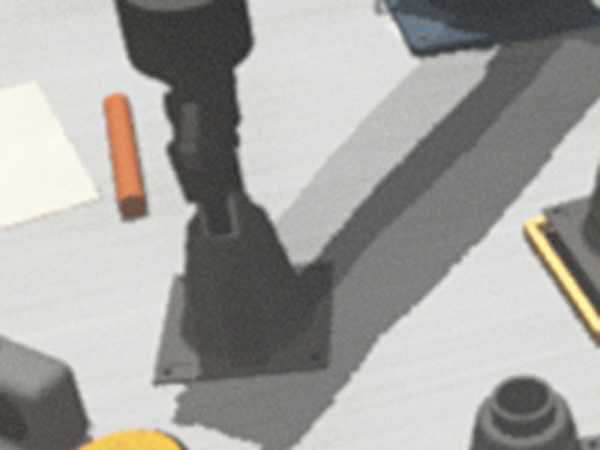

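Gap 34 mm with the tips resting on the shoulder: gripped. The arm gives about 1 mm under 5 N. Lifting.

{"api": "play_rows", "payload": {
  "series": "0 0 -10 0 0 0 1;0 0 -40 0 0 0 1;0 0 -80 0 0 0 1;0 0 -120 0 0 0 1;0 0 -160 0 0 0 1;0 0 -178 0 0 0 1;0 0 -178 0 0 0 1"
}}

```text
t: 3.7
tool_pos: [0.4152, -0.2955, 0.2713]
tcp_rot: [2.461, 1.95, 0.0]
wrist_force: [0.1, -0.7, -1.4]
finger_gap: 0.0345
```

```bash
python3 - <<'E'
from h import *
s=env.sense();print(s["ft_torque"],s["wrist_force"],s["finger_gap"])
d=env.get_image("wrist");im=d["image"][:,:,::-1].copy()
im=np.clip(im.astype(float)*1.8,0,255).astype(np.uint8);cv2.imwrite("pics/w4.png",im)
d=env.get_image("scene");im=d["image"][:,:,::-1].copy();
cv2.imwrite("pics/s4.png",cv2.resize(im[100:300,100:360],None,fx=3,fy=3,interpolation=cv2.INTER_CUBIC))
goto(453.2,-10.9,270,94.1)
E
```

```text
[-0.01160393  0.02528667  0.0163442 ] [ 0.08751343 -0.67503334 -1.3923069 ] 0.03450994294139921
shift [285.2 -27.2  -1. ] turn [ -0.1   -0.07 -17.32] |d| 287.0
```

View pics/w4.png

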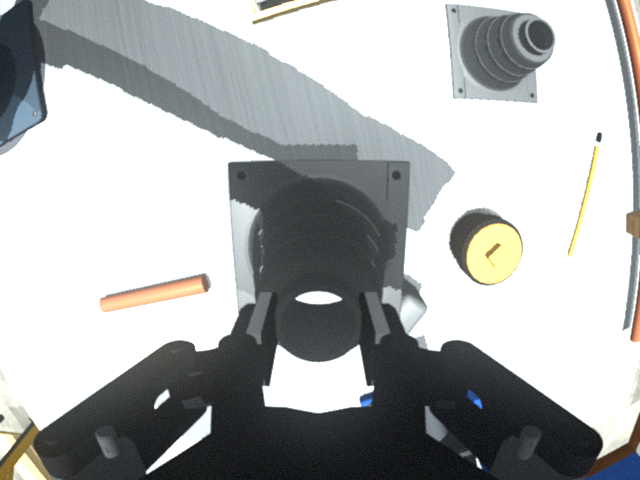

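View pics/s4.png

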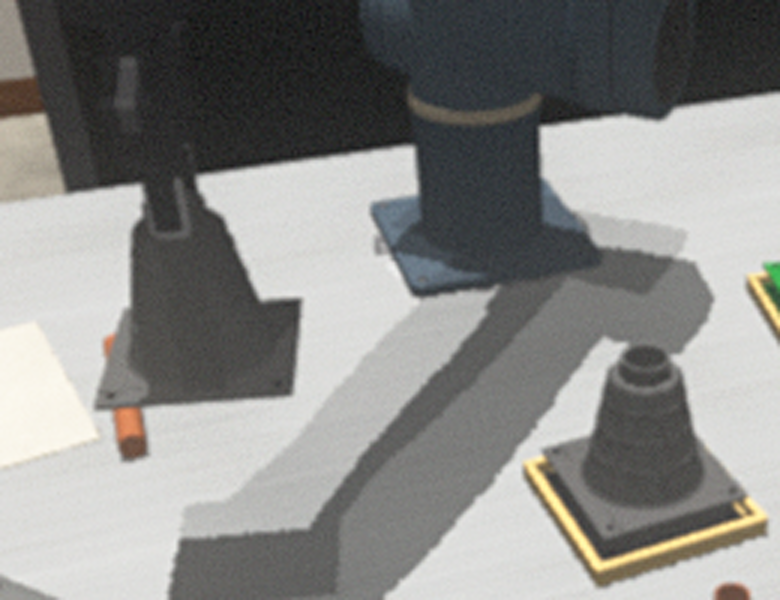

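{"api": "play_rows", "payload": {
  "series": "40 -4 0 0 0 -3 1;85 -8 0 0 0 -6 1;130 -12 0 0 0 -9 1;175 -17 0 0 0 -12 1;220 -21 0 0 0 -15 1;260 -25 0 0 0 -17.3 1;280 -27 0 0 0 -17.3 1;285.2 -27.2 0 0 0 -17.3 1;285.2 -27.2 0 0 0 -17.3 1;285.2 -27.2 0 0 0 -17.3 1"
}}

```text
t: 5.05
tool_pos: [0.4534, -0.012, 0.2694]
tcp_rot: [-2.142, -2.297, 0.001]
wrist_force: [-0.9, 0.6, -1.1]
finger_gap: 0.0341
```

```bash
python3 - <<'E'
from h import *
s=env.sense();print(s["ft_torque"],s["wrist_force"],s["finger_gap"])
d=env.get_image("wrist");im=d["image"][:,:,::-1].copy()
im=np.clip(im.astype(float)*1.5,0,255).astype(np.uint8);cv2.imwrite("pics/w5.png",im)
d=env.get_image("scene");im=d["image"][:,:,::-1].copy();cv2.imwrite("pics/s5r.png",im)
cv2.imwrite("pics/s5.png",cv2.resize(im[130:300,230:400],None,fx=3.5,fy=3.5,interpolation=cv2.INTER_CUBIC))
d=env.get_image("top");im=d["image"][:,:,::-1].copy();cv2.imwrite("pics/t5r.png",im)
cv2.imwrite("pics/t5.png",cv2.resize(im[190:330,230:390],None,fx=4,fy=4,interpolation=cv2.INTER_CUBIC))
goto(453.2,-10.9,270,94.1)
E
```

```text
[-0.01140976  0.00953676 -0.06709147] [-0.88481561  0.61112924 -1.07625319] 0.03409802083675952
shift [ 1.1 -0.3 -0.1] turn [-0.01  0.01 -0.1 ] |d| 1.0
```

View pics/w5.png

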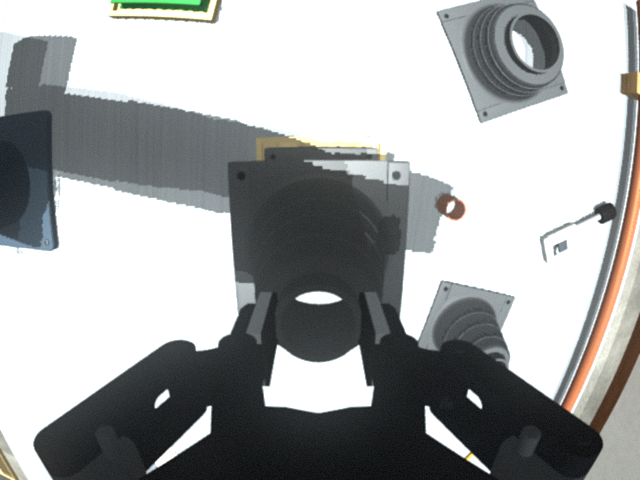

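View pics/s5.png

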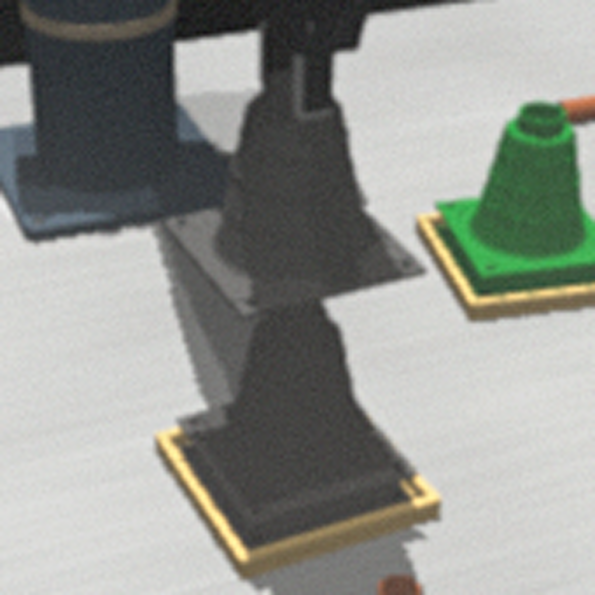

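View pics/t5.png

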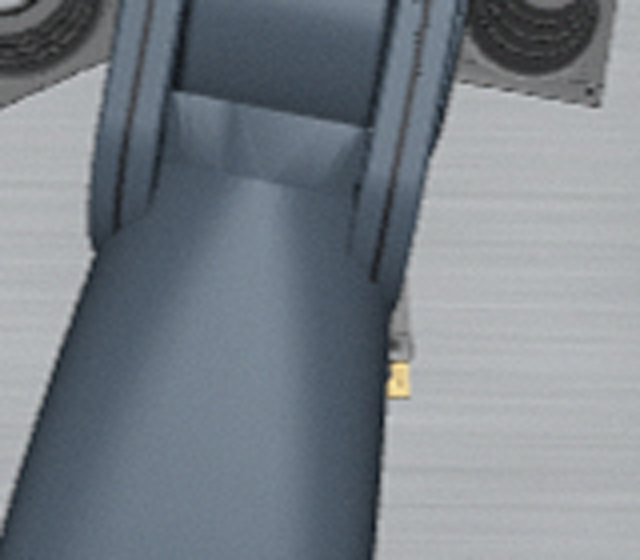

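```bash
python3 - <<'E'
from h import *
im=cv2.imread("pics/w5.png");cv2.imwrite("pics/w5c.png",cv2.resize(im[125:185,220:420],None,fx=4,fy=4,interpolation=cv2.INTER_CUBIC))
d=env.get_image("scene")
for n,u,v in (("front",250,313),("left",160,225),("right",425,270)):
    print(n,np.round(onz(d,230+u/3.5,130+v/3.5,.1763)*1000,1))
im=cv2.imread("pics/s5r.png")
cv2.imwrite("pics/s5c.png",cv2.resize(im[185:225,270:355],None,fx=9,fy=9,interpolation=cv2.INTER_CUBIC))
E
```

```text
front [508.9 -58.9 176.3]
left [399.9 -75.4 176.3]
right [501.2  51.3 176.3]
```

View pics/w5c.png

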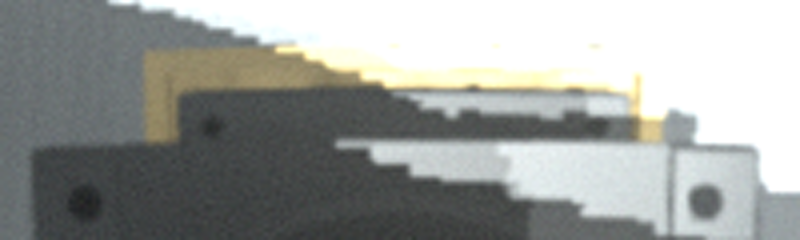

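View pics/s5c.png

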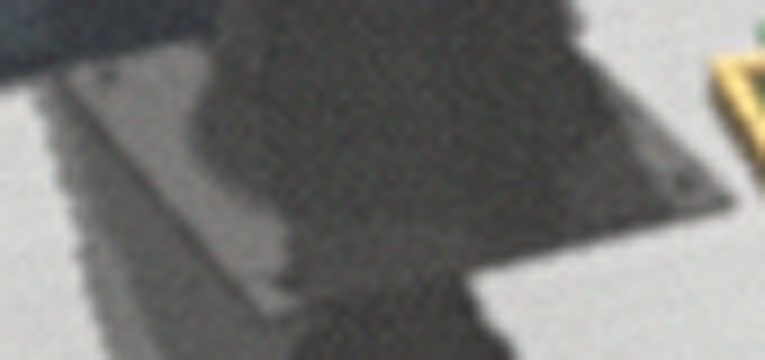

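```bash
python3 - <<'E'
from h import *
d=env.get_image("wrist")
for n,u,v,z in (("stk L",178,91,.033),("stk R",632,92,.033),("held L",32,150,.1803),("held R",757,147,.1803),("tray L",145,50,.016),("tray R",690,50,.016)):
    print(n,np.round(onz(d,220+u/4,125+v/4,z,True)*1000,1))
# expected positions for stack centre, yaw
c,s=np.cos(np.radians(4.1)),np.sin(np.radians(4.1));M=np.array([[c,-s],[s,c]])
for n,x,y in (("stk L",-58,58),("stk R",58,58),("tray L",-69,69),("tray R",69,69)):
    print(n,np.round(M@[x,y]+[453.2,-11],1))
E
```

```text
stk L [395.1  45.4  33. ]
stk R [510.4  53.4  33. ]
held L [392.7  41.  180.3]
held R [507.1  49.6 180.3]
tray L [383.3  55.3  16. ]
tray R [527.8  66.   16. ]
stk L [391.2  42.7]
stk R [506.9  51. ]
tray L [379.4  52.9]
tray R [517.1  62.8]
```

```bash
python3 - <<'E'
from h import *
im=cv2.imread("pics/scene0.png")
cv2.imwrite("pics/s0c.png",cv2.resize(im[210:292,270:360],None,fx=7,fy=7,interpolation=cv2.INTER_CUBIC))
im=cv2.imread("pics/top0.png")
cv2.imwrite("pics/t0c.png",cv2.resize(im[230:300,270:340],None,fx=8,fy=8,interpolation=cv2.INTER_CUBIC))
d=env.get_image("scene")
for n,u,v in (("front",299.8,219.7),("left",276.7,193.3),("right",351.7,208)):
    print(n,np.round(onz(d,u,v,.1763)*1000,1))
E
```

```text
front [508.7 -62.1 176.3]
left [396.6 -72.2 176.3]
right [504.4  50.4 176.3]
```

View pics/s0c.png

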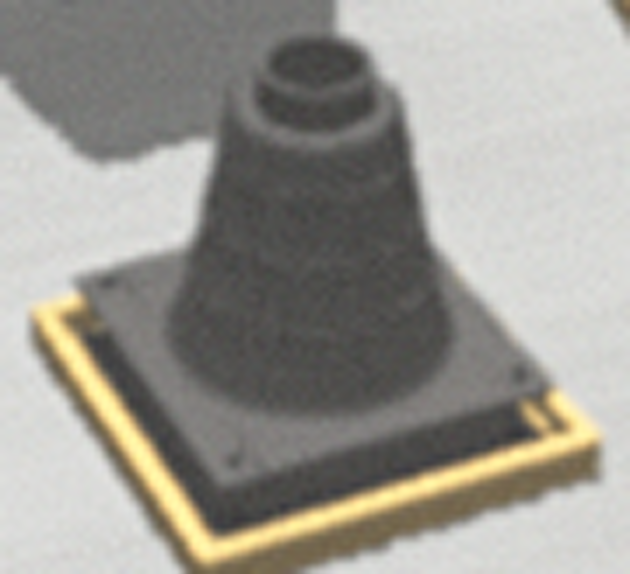

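View pics/t0c.png

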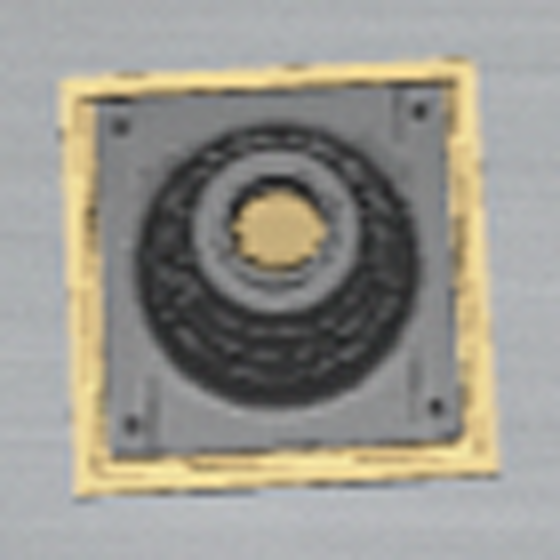

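```bash
python3 - <<'E'
from h import *
d=env.get_image("scene")
th=4.1;c,s=np.cos(np.radians(th)),np.sin(np.radians(th));M=np.array([[c,-s],[s,c]])
def q(n,d,u,v,z,ox,oy): print(n,np.round(onz(d,u,v,z)[:2]*1000-M@[ox,oy],1))
q("fl left",d,280.4,250,.033,-58,-58);q("fl right",d,349,264.7,.033,58,58);q("fl front",d,301.1,277.1,.033,58,-58)
q("tr left",d,274.7,254.6,.016,-69,-69);q("tr front",d,299,290.4,.016,69,-69);q("tr right",d,355.7,272.9,.016,69,69)
q("rim",d,315.7,219.6,.134,0,0)
d=env.get_image("top");f=lambda n,u,v,z,a,b:q(n,d,270+(u-3.5)/8,230+(v-3.5)/8,z,a,b)
f("TL",97,88,.033,58,58);f("TR",447,83,.033,58,-58);f("BR",462,442,.033,-58,-58);f("BL",108,458,.033,-58,58)
f("tTL",62,80,.016,69,69);f("tTR",472,58,.016,69,-69);f("tBR",498,472,.016,-69,-69);f("tBL",78,494,.016,-69,69)
f("shoulder",276,228,.121,0,0)
E
```

```text
fl left [458.6  -8.8]
fl right [454.6  -9.3]
fl front [448.5  -6.3]
tr left [459.3  -8.2]
tr front [456.5  -8.2]
tr right [456.9  -9.4]
rim [458.7  -8.1]
TL [459.2 -12.2]
TR [455.2 -11.3]
BR [453.2  -9.6]
BL [454.1 -11.4]
tTL [454.4 -11.2]
tTR [455.2 -10.1]
tBR [455.1 -10.6]
tBL [455.2 -11.3]
shoulder [455.8 -10.5]
```

Three views put the stack at roughly (456.5, -9.5): top (455,-11), scene (457.5,-8.5), wrist (457,-8.5). I move the held flashing there and lower it to a spacing of about 45 mm, where there is still about 6 mm of side play, then compare the flanges directly.

```bash
python3 -c "
from h import *
goto(456.2,-9.8,168,94.1)"
```

```text
shift [  1.5   2.7 102. ] turn [ 0.01  0.   -0.04] |d| 102.0
```

{"api": "play_rows", "payload": {
  "series": "2 2.7 0 0 0 0 1;2 2.7 20 0 0 0 1;2 2.7 45 0 0 0 1;2 2.7 70 0 0 0 1;2 2.7 88 0 0 0 1;2 2.7 98 0 0 0 1;2 2.7 102 0 0 0 1;2 2.7 102 0 0 0 1"
}}

```text
t: 6.45
tool_pos: [0.4564, -0.0091, 0.1683]
tcp_rot: [2.14, 2.299, 0.001]
wrist_force: [0.8, -0.7, -0.6]
finger_gap: 0.0339
```

```bash
cat > look.py <<'E'
from h import *
import sys
k=sys.argv[1]
s=env.sense();print(np.round(s["tool_pos"]*1000,1),s["ft_torque"].round(3),s["wrist_force"].round(2),s["finger_gap"].round(4))
d=env.get_image("wrist");im=d["image"][:,:,::-1].copy()
im=np.clip(im.astype(float)*1.5,0,255).astype(np.uint8);cv2.imwrite(f"pics/w{k}.png",im)
cv2.imwrite(f"pics/w{k}c.png",cv2.resize(im[125:185,220:420],None,fx=4,fy=4,interpolation=cv2.INTER_CUBIC))
d=env.get_image("scene");im=d["image"][:,:,::-1].copy();cv2.imwrite(f"pics/s{k}r.png",im)
im=np.clip(im.astype(float)*1.3,0,255).astype(np.uint8)
cv2.imwrite(f"pics/s{k}.png",cv2.resize(im[212:292,270:360],None,fx=7,fy=7,interpolation=cv2.INTER_CUBIC))
E
python3 look.py 6
```

```text
Traceback (most recent call last):
  File "look.py", line 4, in <module>
    s=env.sense();print(np.round(s["tool_pos"]*1000,1),s["ft_torque"].round(3),s["wrist_force"].round(2),s["finger_gap"].round(4))
                                                                                                         ^^^^^^^^^^^^^^^^^^^^^
AttributeError: 'float' object has no attribute 'round'
```

```bash
sed -i 's/s\["finger_gap"\].round(4)/s["finger_gap"]/' look.py; python3 look.py 6
```

```text
[456.4  -9.1 168.3] [-0.018 -0.039  0.05 ] [ 0.79 -0.72 -0.61] 0.03389836039172865
```

View pics/s6.png

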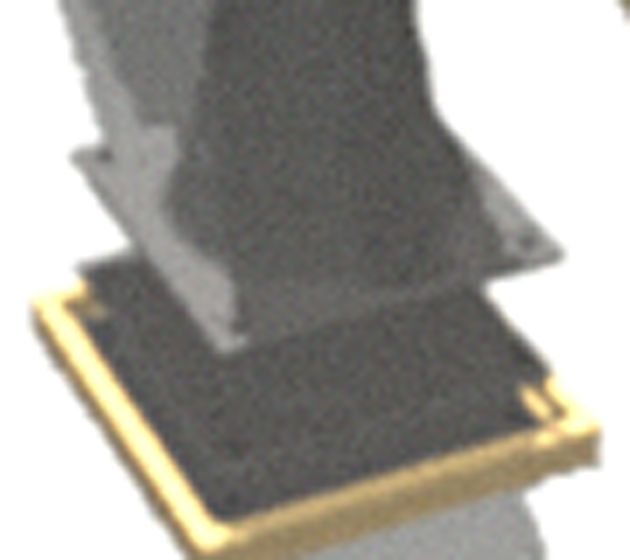

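View pics/w6c.png

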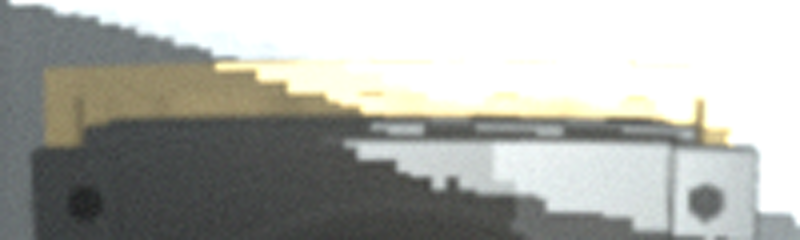

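```bash
cat > cmp.py <<'E'
from h import *
th=4.1;c,s=np.cos(np.radians(th)),np.sin(np.radians(th));M=np.array([[c,-s],[s,c]])
def q(n,d,u,v,z,ox,oy,fish=False):
    p=onz(d,u,v,z,fish)[:2]*1000-M@[ox,oy];print(n,np.round(p,1));return p
E
python3 - <<'E'
from cmp import *
d=env.get_image("wrist")
W=lambda n,u,v,z,a,b:q(n,d,220+(u-1.5)/4,125+(v-1.5)/4,z,a,b,True)
W("stk L",82,118,.033,-58,58);W("stk R",700,120,.033,58,58)
W("tray L",45,68,.016,-69,69)
W("held L",32,150,.0792,-58,58);W("held R",757,147,.0792,58,58)
e=env.get_image("scene")
S=lambda n,u,v,z,a,b:q(n,e,270+(u-3)/7,212+(v-3)/7,z,a,b)
S("held l",72,155,.0772,-58,-58);S("held f",228,352,.0752,58,-58);S("held r",563,252,.0772,58,58)
S("stk l",73,266,.033,-58,-58);S("stk r",553,369,.031,58,58)
S("tray l",33,300,.016,-69,-69);S("tray r",600,428,.016,69,69);S("tray f",205,548,.016,69,-69)
E
```

```text
stk L [456.2  -7.2]
stk R [456.5  -7.6]
tray L [456.4  -8.6]
held L [457.7  -9.8]
held R [456.4  -9.4]
held l [457.3  -8.4]
held f [450.7  -4.9]
held r [451.3  -8.5]
stk l [456.7  -9.1]
stk r [450.8  -8.3]
tray l [458.4  -8.9]
tray r [456.1 -10. ]
tray f [454.8  -7.9]
```

Held and stack flanges agree to within about 1 to 2 mm in both views, and both are square. I nudge 0.8 mm and descend to about 32 mm spacing.

{"api": "play_rows", "payload": {
  "series": "0.8 0 4 0 0 0 1;0.8 0 8 0 0 0 1;0.8 0 12 0 0 0 1;0.8 0 14 0 0 0 1;0.8 0 14 0 0 0 1"
}}

```text
t: 7.28
tool_pos: [0.4559, -0.0082, 0.1536]
tcp_rot: [-2.14, -2.299, 0.001]
wrist_force: [0.8, -0.5, -1.5]
finger_gap: 0.0341
```

{"api": "play_rows", "payload": {
  "series": "0 0 1 0 0 0 1;0 0 2 0 0 0 1;0 0 3 0 0 0 1;0 0 4 0 0 0 1;0 0 4 0 0 0 1;0 0 4 0 0 0 1"
}}

```text
t: 8.02
tool_pos: [0.4561, -0.0082, 0.15]
tcp_rot: [2.141, 2.299, 0.0]
wrist_force: [-0.8, -0.6, -1.4]
finger_gap: 0.0343
```

{"api": "play_rows", "payload": {
  "series": "0 0 1 0 0 0 1;0 0 2 0 0 0 1;0 0 2.5 0 0 0 1;0 0 2.5 0 0 0 1;0 0 2.5 0 0 0 1"
}}

```text
t: 8.65
tool_pos: [0.4563, -0.0083, 0.1478]
tcp_rot: [2.141, 2.299, 0.001]
wrist_force: [-1.6, 0.3, 5.6]
finger_gap: 0.0345
```

{"api": "play_rows", "payload": {
  "series": "0 0 0.8 0 0 0 1;0 0 1.6 0 0 0 1;0 0 2.4 0 0 0 1;0 0 2.8 0 0 0 1;0 0 2.8 0 0 0 1;0 0 2.8 0 0 0 1"
}}

```text
t: 9.4
tool_pos: [0.4563, -0.0083, 0.1453]
tcp_rot: [2.14, 2.299, 0.001]
wrist_force: [-2.0, 0.9, 6.8]
finger_gap: 0.0341
```

{"api": "play_rows", "payload": {
  "series": "0 0 0.7 0 0 0 1;0 0 1.4 0 0 0 1;0 0 1.9 0 0 0 1;0 0 1.9 0 0 0 1;0 0 1.9 0 0 0 1"
}}

```text
t: 10.02
tool_pos: [0.4563, -0.0083, 0.1438]
tcp_rot: [2.14, 2.299, 0.001]
wrist_force: [-2.0, 0.4, 7.1]
finger_gap: 0.034
```

```bash
python3 look.py 7
```

```text
[456.3  -8.3 143.8] [0.056 0.651 0.023] [-2.02  0.44  7.14] 0.03400249533224949
```

View pics/s7.png

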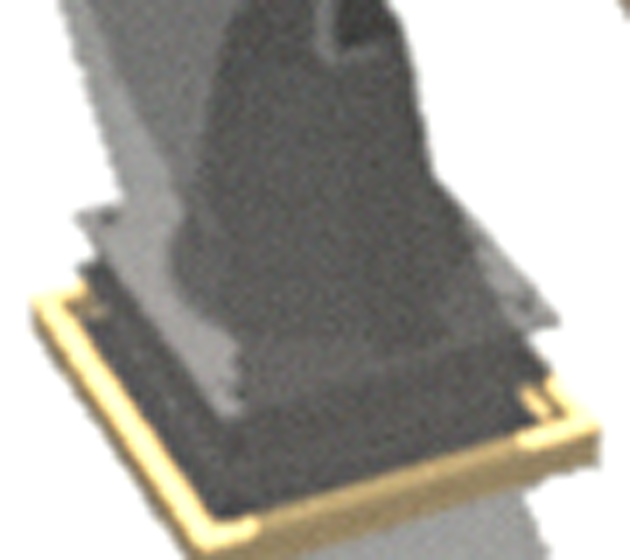

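View pics/w7.png

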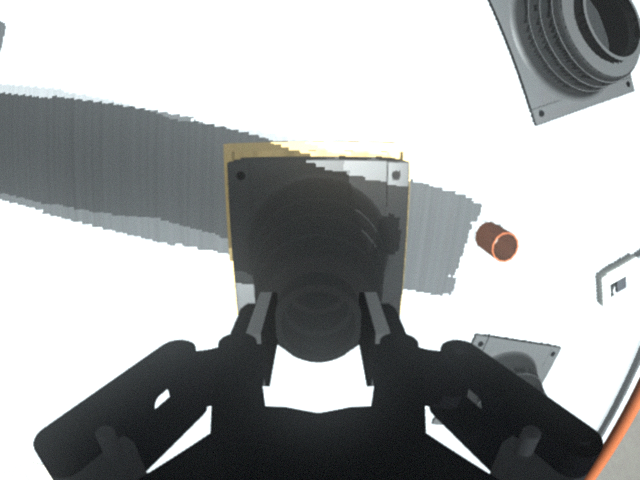

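```bash
python3 - <<'E'
from cmp import *
e=env.get_image("scene")
for ctr,sep in (((456.5,-8.5),46.2),((456.5,-8.5),25),((456.5,-8.5),22),((456.5,-8.5),19)):
    o=[]
    for a,b in ((-58,-58),(58,-58),(58,58)):
        p=M@[a,b]+ctr;u,v=proj(e,[p[0]/1e3,p[1]/1e3,(29+sep)/1e3]);o.append((round((u-270)*7+3),round((v-212)*7+3)))
    print(sep,o)
a=cv2.imread("pics/s6r.png");b=cv2.imread("pics/s7r.png")
f=lambda im:cv2.resize(np.clip(im[225:280,275:360].astype(float)*1.6,0,255).astype(np.uint8),None,fx=8,fy=8,interpolation=cv2.INTER_CUBIC)
cv2.imwrite("pics/s7z.png",f(b))
E
```

```text
46.2 [(71, 159), (223, 366), (570, 267)]
25 [(73, 213), (223, 423), (565, 322)]
22 [(73, 220), (223, 430), (565, 329)]
19 [(73, 228), (223, 438), (564, 337)]
```

View pics/s7z.png

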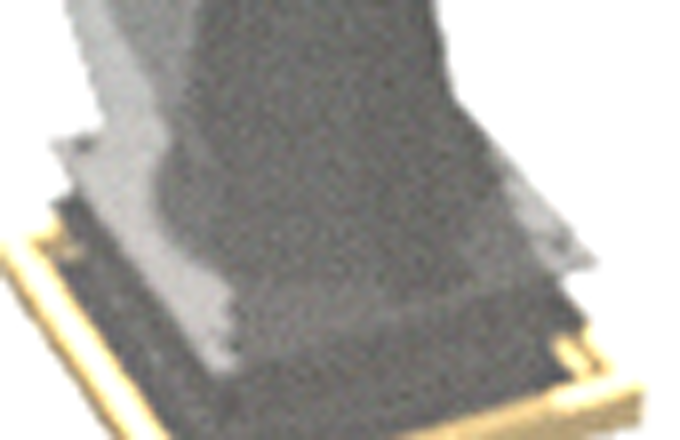

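Spacing by position is about 21.7 mm, by force (7.1 N) about 23 mm, and by the flange corners in the picture about 21 mm, so it is snug. I relieve the push, then open.

{"api": "play_rows", "payload": {
  "series": "0 0 -0.8 0 0 0 1;0 0 -1.6 0 0 0 1;0 0 -1.6 0 0 0 1"
}}

```text
t: 10.55
tool_pos: [0.4562, -0.0082, 0.1439]
tcp_rot: [-2.141, -2.299, -0.0]
wrist_force: [0.4, 0.3, 1.3]
finger_gap: 0.0341
```

{"api": "play_rows", "payload": {
  "series": "0 0 0 0 0 0 0;0 0 0 0 0 0 -0.5;0 0 -1 0 0 0 -1;0 0 -3 0 0 0 -1;0 0 -10 0 0 0 -1;0 0 -30 0 0 0 -1;0 0 -65 0 0 0 -1;0 0 -100 0 0 0 -1;0 0 -110 0 0 0 -1"
}}

```text
t: 11.68
tool_pos: [0.4574, -0.0084, 0.2575]
tcp_rot: [2.138, 2.296, 0.005]
wrist_force: [0.1, -0.8, -0.3]
finger_gap: 0.0856
```

```bash
python3 look.py 8
```

```text
[457.4  -8.4 257.5] [-0.004  0.01  -0.006] [ 0.14 -0.82 -0.26] 0.08564924722274016
```

View pics/s8.png

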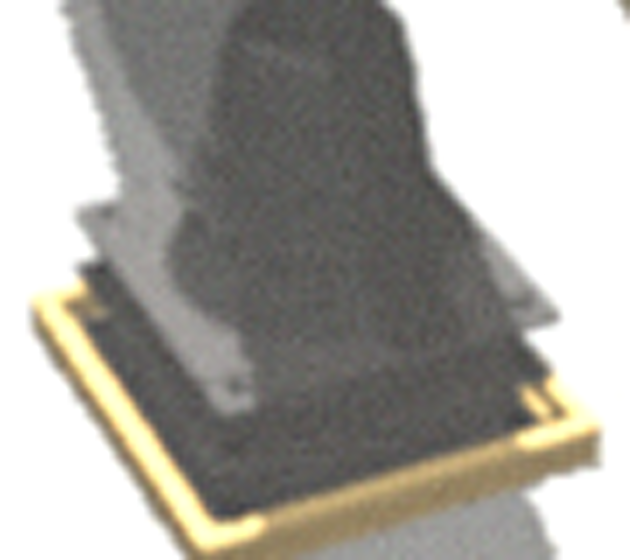

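View pics/w8.png

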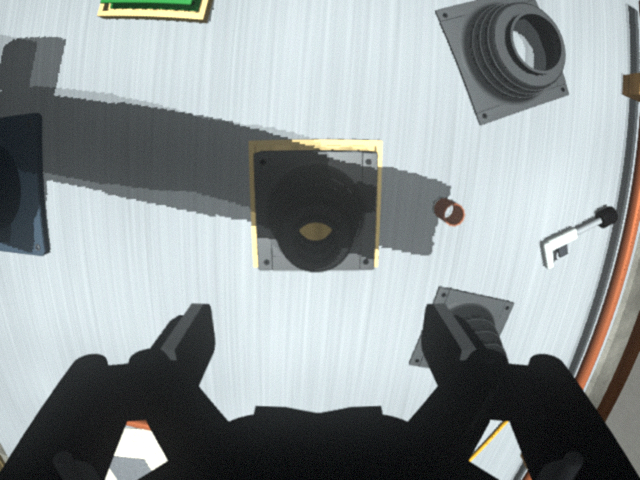

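First flashing is on: its flange at about (315,210) in the wrist view is square in the tray. Now over to the second.

```bash
python3 -c "
from h import *
goto(656.5,-164,200,80.4)"
```

```text
shift [-169.4  187.9   56.3] turn [ 0.16  0.02 13.69] |d| 259.0
```

{"api": "play_rows", "payload": {
  "series": "-40 45 0 0 0 4 -1;-80 89 0 0 0 8 -1;-120 133 15 0 0 11 -1;-150 166 40 0 0 13.7 -1;-169.4 187.9 56 0 0 13.7 -1;-169.4 187.9 56 0 0 13.7 -1;-169.4 187.9 56 0 0 13.7 -1"
}}

```text
t: 12.65
tool_pos: [0.6547, -0.1632, 0.1972]
tcp_rot: [-2.398, -2.026, 0.002]
wrist_force: [-0.6, -0.6, -0.2]
finger_gap: 0.0858
```

```bash
python3 - <<'E'
from h import *
s=env.sense();print(s["tool_pos"],s["joint_positions"].round(2))
d=env.get_image("wrist");im=d["image"][:,:,::-1].copy();cv2.imwrite("pics/w9r.png",im)
cv2.imwrite("pics/w9c.png",cv2.resize(im[140:290,225:415],None,fx=4,fy=4,interpolation=cv2.INTER_CUBIC))
e=env.get_image("top");im=e["image"][:,:,::-1].copy()
e=env.get_image("scene");im=e["image"][:,:,::-1].copy();cv2.imwrite("pics/s9r.png",im)
cv2.imwrite("pics/s9.png",cv2.resize(im[195:300,255:375],None,fx=5,fy=5,interpolation=cv2.INTER_CUBIC))
E
```

```text
[ 0.65465649 -0.16323756  0.19715557] [-0.34  0.46  0.52  1.63  0.    1.39]
```

View pics/w9c.png

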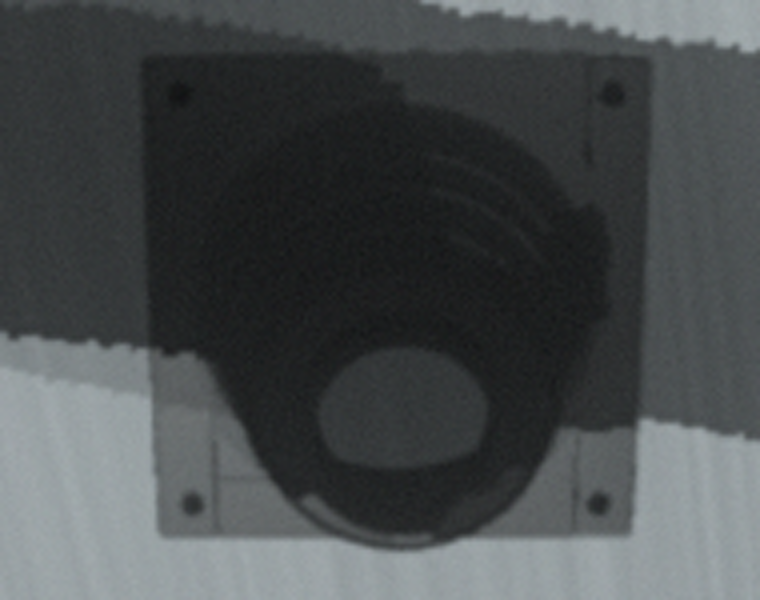

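View pics/s9.png

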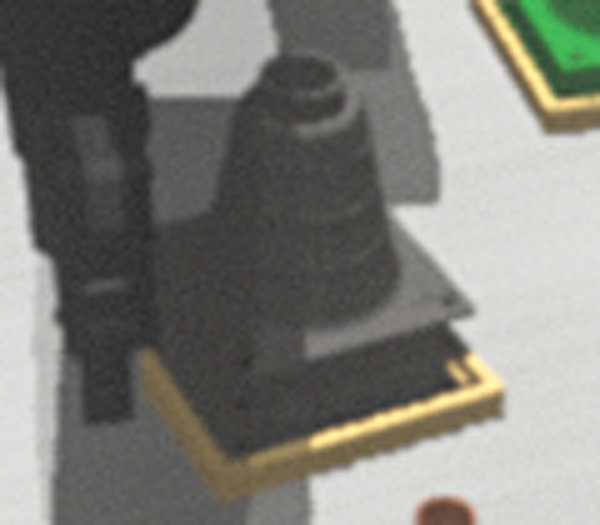

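```bash
python3 - <<'E'
from h import *
d=env.get_image("wrist")
P=[onz(d,225+(u-1.5)/4,140+(v-1.5)/4,.004,True)[:2]*1000 for u,v in ((143,58),(652,55),(632,537),(160,535))]
P=np.array(P);print(P.round(1),P.mean(0).round(1))
for i in range(4):
    e=P[(i+1)%4]-P[i];print(np.linalg.norm(e).round(1),np.degrees(np.arctan2(e[1],e[0])).round(1))
r=cv2.minAreaRect(P.astype(np.float32));print(r)
# bore rim top (z=.105) ellipse: left 318 right 488, top 345
print(onz(d,225+(403-1.5)/4,140+(345-1.5)/4,.105,True)*1000)
goto(656.5,-164,200,80.4)
E
```

```text
[[ 613.5  -98.6]
 [ 728.  -116.9]
 [ 708.7 -232.4]
 [ 594.3 -212.4]] [ 661.1 -165.1]
116.0 -9.1
117.1 -99.5
116.1 170.1
115.4 80.5
((661.0802612304688, -165.09133911132812), (117.10441589355469, 116.12661743164062), 80.5415267944336)
[ 662.54910637 -150.11938159  105.        ]
shift [-0.7  1.1  0. ] turn [0.12 0.02 0.03] |d| 1.0
```

Wrist view puts flashing A's flange at (661,-165), yaw -9.5°. The top view gave x 654 to 658, so I go to (660,-165), lower to just above the collar and check centring between the fingers.

```bash
python3 -c "
from h import *
goto(660.3,-164.9,130,80.5)"
```

```text
shift [-0.9  4.9 70. ] turn [ 0.12  0.02 -0.07] |d| 70.0
```

{"api": "play_rows", "payload": {
  "series": "-0.9 4.9 0 0.1 0 0 -1;-0.9 4.9 25 0.1 0 0 -1;-0.9 4.9 50 0.1 0 0 -1;-0.9 4.9 70 0.1 0 0 -1;-0.9 4.9 70 0.1 0 0 -1;-0.9 4.9 70 0.1 0 0 -1"
}}

```text
t: 13.6
tool_pos: [0.6608, -0.1656, 0.1296]
tcp_rot: [2.4, 2.028, -0.0]
wrist_force: [0.2, 0.3, -0.6]
finger_gap: 0.0855
```

```bash
python3 - <<'E'
from h import *
s=env.sense();print(s["tool_pos"],s["wrist_force"])
d=env.get_image("wrist");im=d["image"][:,:,::-1].copy();im=np.clip(im.astype(float)*2.2,0,255).astype(np.uint8);cv2.imwrite("pics/w10.png",im)
E
```

```text
[ 0.66083344 -0.16561804  0.12955862] [ 0.17917825  0.28856763 -0.5559689 ]
```

View pics/w10.png

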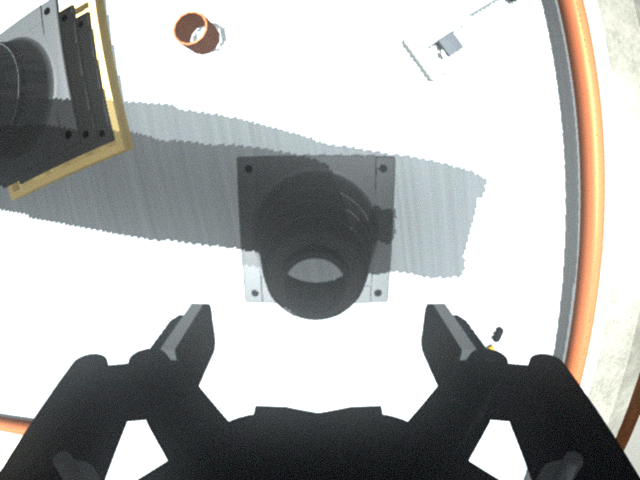

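{"api": "play_rows", "payload": {
  "series": "0 -1.8 15 0 0 0 -1;0 -1.8 28 0 0 0 -1;0 -1.8 36.5 0 0 0 -1;0 -1.8 36.5 0 0 0 -1;0 -1.8 36.5 0 0 0 -1"
}}

```text
t: 14.28
tool_pos: [0.6585, -0.1653, 0.0919]
tcp_rot: [-2.399, -2.027, 0.002]
wrist_force: [0.4, -0.4, 0.3]
finger_gap: 0.0855
```

```bash
python3 - <<'E'
from h import *
s=env.sense();print(s["tool_pos"],s["wrist_force"])
d=env.get_image("wrist");im=d["image"][:,:,::-1].copy();im=np.clip(im.astype(float)*2.2,0,255).astype(np.uint8);cv2.imwrite("pics/w11.png",im)
goto(659.3,-164.9,92.3,80.5)
E
```

```text
[ 0.65851591 -0.16526114  0.09193907] [ 0.3662393  -0.4102477   0.26111987]
shift [0.5 0.5 0. ] turn [-0.05  0.01 -0.12] |d| 1.0
```

View pics/w11.png

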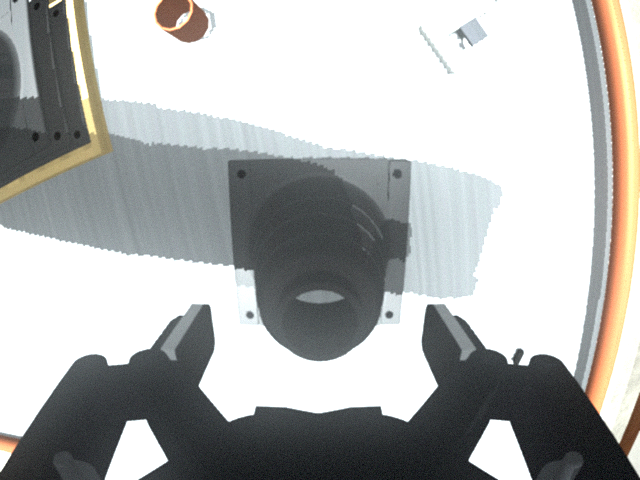

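The view matches the earlier good pre-grasp (flange 229 to 411, top edge v=160). Closing.

{"api": "play_rows", "payload": {
  "series": "0 0 0 0 0 0 0.2;0 0 0 0 0 0 1;0 0 0 0 0 0 1;0 0 0 0 0 0 1;0 0 0 0 0 0 1;0 0 0 0 0 0 1"
}}

```text
t: 15.08
tool_pos: [0.659, -0.1653, 0.0926]
tcp_rot: [2.4, 2.027, -0.0]
wrist_force: [1.0, -0.4, 3.9]
finger_gap: 0.0341
```

{"api": "play_rows", "payload": {
  "series": "0 0 -10 0 0 0 1;0 0 -40 0 0 0 1;0 0 -80 0 0 0 1;0 0 -120 0 0 0 1;0 0 -160 0 0 0 1;0 0 -195 0 0 0 1;0 0 -205 0 0 0 1;0 0 -205 0 0 0 1"
}}

```text
t: 16.08
tool_pos: [0.6589, -0.1654, 0.2976]
tcp_rot: [-2.4, -2.027, 0.001]
wrist_force: [-1.9, -0.2, -1.2]
finger_gap: 0.0344
```

```bash
python3 - <<'E'
from h import *
d=env.get_image("wrist");im=d["image"][:,:,::-1].copy();im=np.clip(im.astype(float)*2,0,255).astype(np.uint8);cv2.imwrite("pics/w12.png",im)
goto(456.3,-8.3,296,94.1)
E
```

```text
shift [ 121.  -225.7    0.9] turn [ -0.16  -0.02 -13.71] |d| 256.0
```

View pics/w12.png

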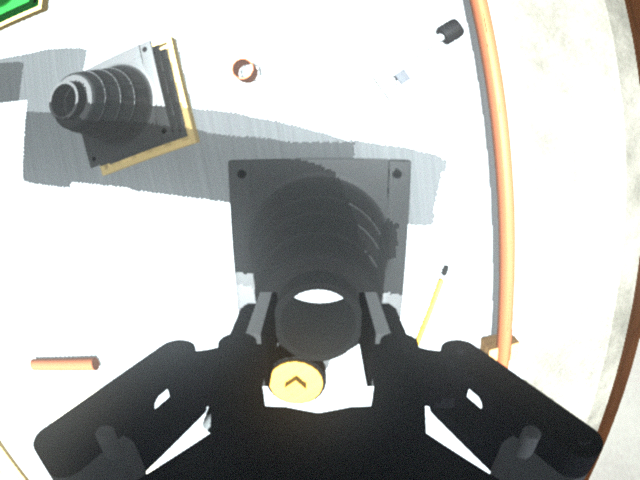

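{"api": "play_rows", "payload": {
  "series": "20 -38 0 0 0 -2.5 1;42 -78 0 0 0 -5 1;65 -120 0 0 0 -8 1;87 -162 0 0 0 -11 1;108 -201 0 0 0 -13.7 1;119 -222 0 0 0 -13.7 1;121 -225.7 0 0 0 -13.7 1;121 -225.7 0 0 0 -13.7 1;121 -225.7 0 0 0 -13.7 1"
}}

```text
t: 17.25
tool_pos: [0.457, -0.0088, 0.2964]
tcp_rot: [-2.14, -2.297, 0.003]
wrist_force: [0.0, 0.1, -1.3]
finger_gap: 0.0343
```

```bash
python3 look.py 13; python3 -c "
from h import *
goto(456.3,-8.3,190,94.1)"
```

```text
[457.   -8.8 296.4] [-0.022  0.031 -0.013] [ 0.01  0.05 -1.27] 0.03434626996494069
shift [  0.5  -0.4 106.7] turn [-0.15 -0.03 -0.06] |d| 107.0
```

View pics/w13c.png

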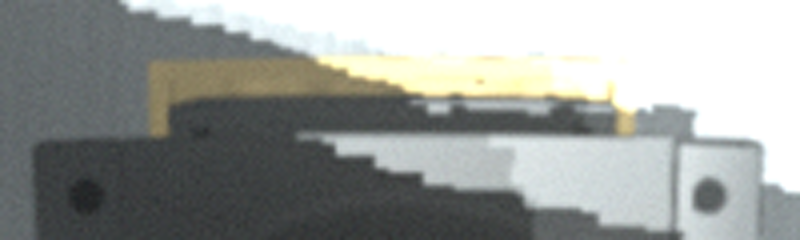

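Lines are parallel. Descend to about 45 mm spacing over the first flashing.

{"api": "play_rows", "payload": {
  "series": "0.5 -0.4 20 -0.1 0 0 1;0.5 -0.4 45 -0.1 0 0 1;0.5 -0.4 70 -0.1 0 0 1;0.5 -0.4 90 -0.1 0 0 1;0.5 -0.4 102 -0.1 0 0 1;0.5 -0.4 107 -0.1 0 0 1;0.5 -0.4 107 -0.1 0 0 1;0.5 -0.4 107 -0.1 0 0 1"
}}

```text
t: 18.35
tool_pos: [0.4565, -0.0079, 0.1912]
tcp_rot: [2.14, 2.298, 0.002]
wrist_force: [-0.3, -1.0, -1.1]
finger_gap: 0.0345
```

```bash
sed -i 's/im\[212:292,270:360\]/im[200:285,270:360]/' look.py; python3 look.py 14
```

```text
[456.5  -7.9 191.2] [ 0.032  0.024 -0.012] [-0.33 -1.02 -1.12] 0.034459025656845096
```

View pics/s14.png

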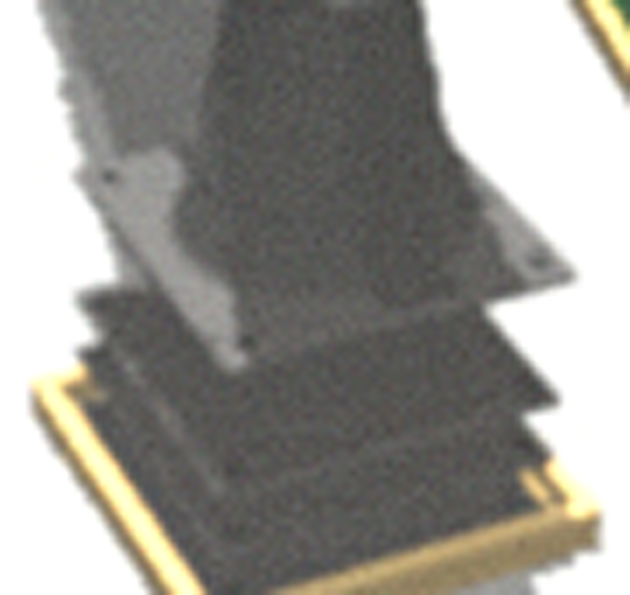

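View pics/w14c.png

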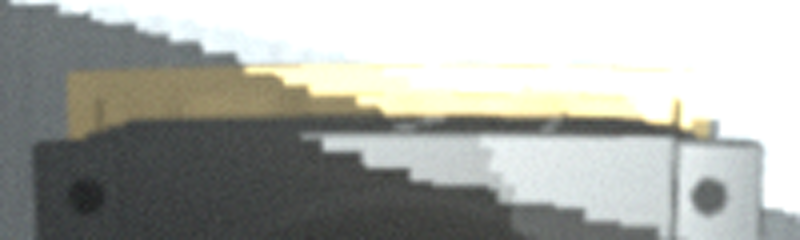

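```bash
python3 - <<'E'
from cmp import *
e=env.get_image("scene")
S=lambda n,u,v,z,a,b:q(n,e,270+(u-3)/7,200+(v-3)/7,z,a,b)
zh=.1912-.0926+.001
h=[S("held l",78,178,zh,-58,-58),S("held f",238,368,zh,58,-58),S("held r",577,275,zh,58,58)]
zf=.029+.022+.001
f=[S("f1 l",78,297,zf,-58,-58),S("f1 f",222,490,zf,58,-58),S("f1 r",558,403,zf,58,58)]
print("diff held-f1",np.mean(h,0)-np.mean(f,0))
S("stk l",76,350,.031,-58,-58);S("stk r",553,453,.031,58,58)
d=env.get_image("wrist")
W=lambda n,u,v,z,a,b:q(n,d,220+(u-1.5)/4,125+(v-1.5)/4,z,a,b,True)
W("f1 L",122,122,zf+.003,-58,58)
W("tray L",68,72,.016,-69,69);W("tray R",718,66,.016,69,69)
W("held L",34,146,zh+.003,-58,58);W("held R",762,142,zh+.003,58,58)
E
```

```text
held l [457.   -5.7]
held f [451.  -2.]
held r [451.7  -5.6]
f1 l [454.5  -6.1]
f1 f [446.9  -5.3]
f1 r [452.2  -8.7]
diff held-f1 [2.05473665 2.31185975]
stk l [454.5  -7.4]
stk r [450.8  -8.3]
f1 L [463.4  -6.3]
tray L [455.9  -8.5]
tray R [457.   -7.1]
held L [457.8  -7.7]
held R [456.3  -7.1]
```

Scene view suggests the held one is about 2 mm off towards +x and +y, the wrist view under 1 mm. I shift by about -0.8 mm on each axis and go down, watching the force.

{"api": "play_rows", "payload": {
  "series": "-0.8 -0.8 4 0 0 0 1;-0.8 -0.8 8 0 0 0 1;-0.8 -0.8 12 0 0 0 1;-0.8 -0.8 15 0 0 0 1;-0.8 -0.8 17 0 0 0 1;-0.8 -0.8 17 0 0 0 1;-0.8 -0.8 17 0 0 0 1"
}}

```text
t: 19.42
tool_pos: [0.4552, -0.0086, 0.1734]
tcp_rot: [-2.141, -2.299, -0.001]
wrist_force: [0.0, -0.6, -0.6]
finger_gap: 0.0342
```

{"api": "play_rows", "payload": {
  "series": "0 0 1 0 0 0 1;0 0 2 0 0 0 1;0 0 2 0 0 0 1;0 0 2 0 0 0 1"
}}

```text
t: 19.92
tool_pos: [0.4553, -0.0087, 0.1718]
tcp_rot: [2.141, 2.299, 0.001]
wrist_force: [-0.8, -0.1, 2.6]
finger_gap: 0.0341
```

Binding began near TCP z = 172 mm, which puts the first flashing about 22 mm above the stack flange, as wanted. Pushing on.

{"api": "play_rows", "payload": {
  "series": "0 0 1 0 0 0 1;0 0 2 0 0 0 1;0 0 3 0 0 0 1;0 0 3.5 0 0 0 1;0 0 3.5 0 0 0 1;0 0 3.5 0 0 0 1"
}}

```text
t: 20.68
tool_pos: [0.4554, -0.0086, 0.1683]
tcp_rot: [2.14, 2.299, 0.001]
wrist_force: [-0.9, 0.1, 5.3]
finger_gap: 0.0343
```

{"api": "play_rows", "payload": {
  "series": "0 0 0.8 0 0 0 1;0 0 1.6 0 0 0 1;0 0 2.4 0 0 0 1;0 0 2.6 0 0 0 1;0 0 2.6 0 0 0 1;0 0 2.6 0 0 0 1"
}}

```text
t: 21.42
tool_pos: [0.4554, -0.0087, 0.1661]
tcp_rot: [2.14, 2.299, 0.002]
wrist_force: [-1.9, 0.2, 7.6]
finger_gap: 0.0342
```

{"api": "play_rows", "payload": {
  "series": "0 0 -0.8 0 0 0 1;0 0 -1.7 0 0 0 1;0 0 -1.7 0 0 0 1"
}}

```text
t: 21.8
tool_pos: [0.4552, -0.0086, 0.1665]
tcp_rot: [-2.141, -2.299, -0.001]
wrist_force: [0.0, -0.2, 2.3]
finger_gap: 0.0343
```

```bash
python3 look.py 15
```

```text
[455.2  -8.6 166.5] [ 0.074 -0.045  0.025] [ 0.04 -0.21  2.35] 0.03425698821695371
```

View pics/s15.png

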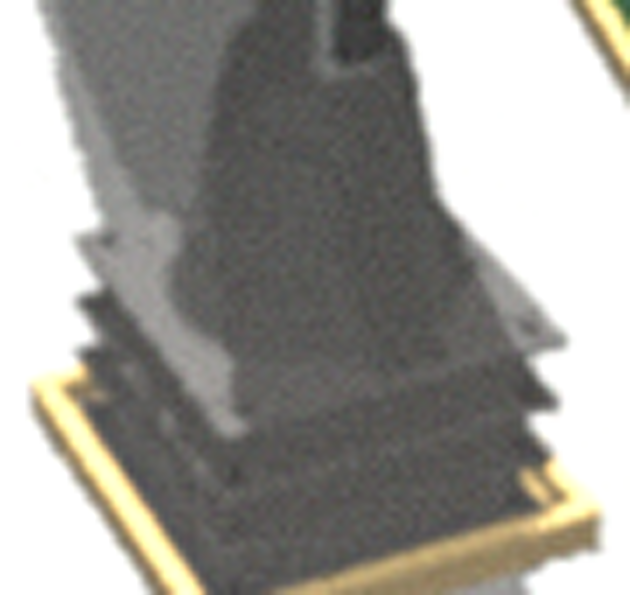

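Flange gaps read from the corners are about 24 mm (second) and 21.4 mm (first). I press the second a little more for margin.

{"api": "play_rows", "payload": {
  "series": "0 0 0.9 0 0 0 1;0 0 1.8 0 0 0 1;0 0 2.4 0 0 0 1;0 0 3 0 0 0 1;0 0 3 0 0 0 1;0 0 3 0 0 0 1"
}}

```text
t: 22.65
tool_pos: [0.4554, -0.0087, 0.1652]
tcp_rot: [2.14, 2.298, 0.002]
wrist_force: [-1.3, 0.7, 7.1]
finger_gap: 0.0339
```

{"api": "play_rows", "payload": {
  "series": "0 0 0.6 0 0 0 1;0 0 1.2 0 0 0 1;0 0 1.2 0 0 0 1;0 0 1.2 0 0 0 1"
}}

```text
t: 23.15
tool_pos: [0.4554, -0.0087, 0.1642]
tcp_rot: [2.14, 2.298, 0.002]
wrist_force: [-2.3, 0.7, 7.0]
finger_gap: 0.0343
```

{"api": "play_rows", "payload": {
  "series": "0 0 -0.8 0 0 0 1;0 0 -1.7 0 0 0 1;0 0 -1.7 0 0 0 1"
}}

```text
t: 23.52
tool_pos: [0.4553, -0.0086, 0.1644]
tcp_rot: [2.141, 2.299, 0.001]
wrist_force: [0.2, 0.0, 4.1]
finger_gap: 0.0341
```

{"api": "play_rows", "payload": {
  "series": "0 0 -0.7 0 0 0 1;0 0 -0.7 0 0 0 1;0 0 -0.7 0 0 0 0;0 0 -0.7 0 0 0 -0.5;0 0 -1.7 0 0 0 -1;0 0 -4 0 0 0 -1;0 0 -10 0 0 0 -1;0 0 -30 0 0 0 -1;0 0 -65 0 0 0 -1;0 0 -100 0 0 0 -1;0 0 -120 0 0 0 -1;0 0 -120 0 0 0 -1"
}}

```text
t: 25.02
tool_pos: [0.4563, -0.0089, 0.2867]
tcp_rot: [2.138, 2.296, 0.005]
wrist_force: [-0.3, -0.0, -0.8]
finger_gap: 0.0855
```

{"api": "play_rows", "payload": {
  "series": "-50 -20 0 0 0 0 -1;-105 -40 0 0 0 0 -1;-160 -60 0 0 0 0 -1;-210 -80 0 0 0 0 -1;-250 -80 0 0 0 0 -1;-250 -80 0 0 0 0 -1"
}}

```text
t: 25.78
tool_pos: [0.3922, -0.2657, 0.2819]
tcp_rot: [-2.143, -2.292, 0.0]
wrist_force: [0.5, 0.4, 0.4]
finger_gap: 0.0852
```

```bash
python3 - <<'E'
from h import *
s=env.sense();print(s["tool_pos"],s["wrist_force"])
e=env.get_image("scene");im=e["image"][:,:,::-1].copy();cv2.imwrite("pics/s16r.png",im)
cv2.imwrite("pics/s16.png",cv2.resize(np.clip(im[180:285,270:360].astype(float)*1.3,0,255).astype(np.uint8),None,fx=5.7,fy=5.7,interpolation=cv2.INTER_CUBIC))
e=env.get_image("top");im=e["image"][:,:,::-1].copy();cv2.imwrite("pics/t16r.png",im)
cv2.imwrite("pics/t16.png",cv2.resize(im[220:300,265:345],None,fx=7,fy=7,interpolation=cv2.INTER_CUBIC))
E
```

```text
[ 0.3922087  -0.26572177  0.28194722] [0.54557061 0.38368296 0.37525258]
```

View pics/s16.png

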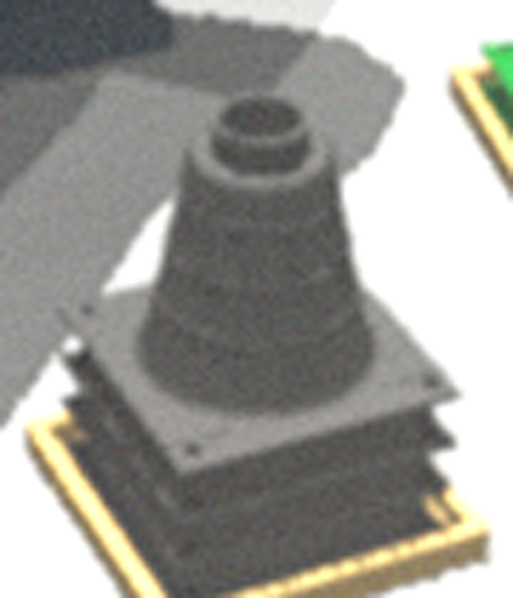

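View pics/t16r.png

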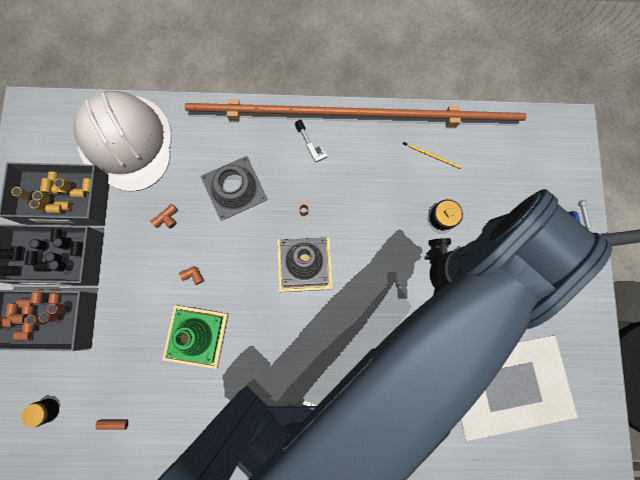

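View pics/t16.png

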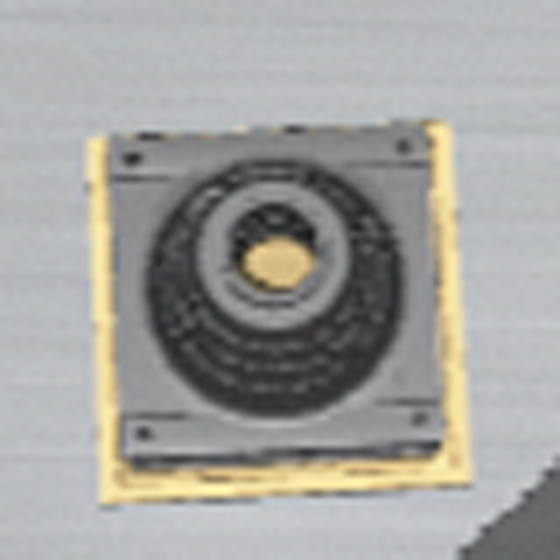

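```bash
python3 - <<'E'
from h import *
acc=[]
for i in range(8):
    e=env.get_image("scene");acc.append(e["image"][:,:,::-1].astype(float))
im=np.mean(acc,0);np.save("pics/s17.npy",im)
a=cv2.resize(np.clip(im[238:278,325:365]*1.5,0,255).astype(np.uint8),None,fx=9.5,fy=14,interpolation=cv2.INTER_CUBIC)
b=cv2.resize(np.clip(im[230:270,270:310]*1.5,0,255).astype(np.uint8),None,fx=9.5,fy=14,interpolation=cv2.INTER_CUBIC)
cv2.imwrite("pics/s17.png",np.hstack([b,a]))
o=cv2.imread("pics/scene0.png").astype(float)
c=[cv2.resize(np.clip(x*1.5,0,255).astype(np.uint8),None,fx=9,fy=9,interpolation=cv2.INTER_CUBIC) for x in (o[208:248,296:336],im[190:230,296:336])]
cv2.imwrite("pics/s17b.png",np.hstack(c))
for t in (40,42,44,46,48):print(t,np.round(proj(e,[.4563,-.0085,.134+t/1e3]),2),np.round(proj(e,[.4563,-.0085,.134]),2))
E
```

```text
40 [315.46 202.61] [315.08 219.05]
42 [315.48 201.76] [315.08 219.05]
44 [315.5  200.92] [315.08 219.05]
46 [315.52 200.07] [315.08 219.05]
48 [315.54 199.22] [315.08 219.05]
```

View pics/s17.png

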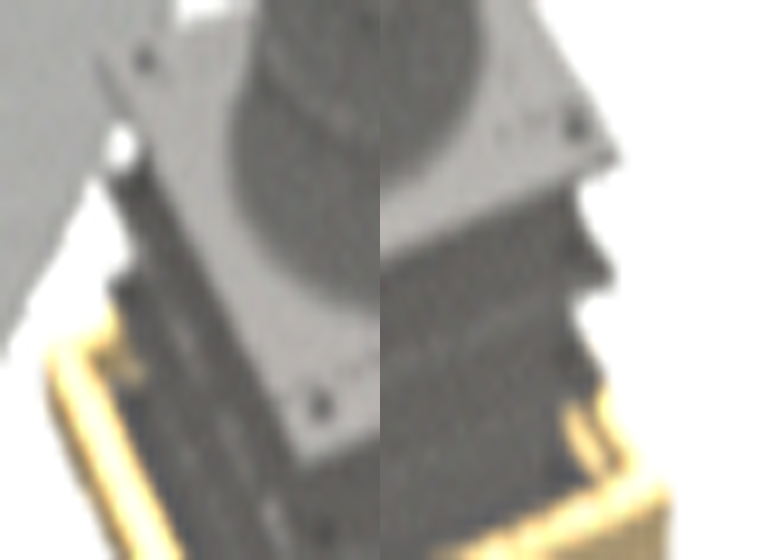

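View pics/s17b.png

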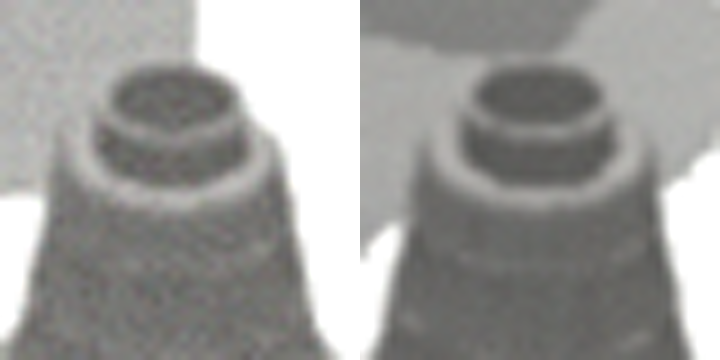

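```bash
python3 - <<'E'
from h import *
o=cv2.imread("pics/scene0.png").astype(float);n=cv2.imread("pics/s9r.png").astype(float);m=np.load("pics/s17.npy")
c=[cv2.resize(np.clip(x*1.6,0,255).astype(np.uint8),None,fx=8,fy=10,interpolation=cv2.INTER_CUBIC) for x in (o[208:248,300:332],n[199:239,300:332],m[190:230,300:332])]
cv2.imwrite("pics/s18.png",np.hstack(c))
e=env.get_image("scene")
for t in (19,21,23,25):print(t,np.round(proj(e,[.4563,-.0085,.134+t/1e3]),2))
# bore darkness centroid
for nm,im,v0 in (("o",o,208),("s9",n,199),("s17",m,190)):
    g=cv2.GaussianBlur(im.mean(2),(0,0),.7)
    for th in (70,):
        sub=g[v0+6:v0+16,307:325]; print(nm,np.round(sub[:,8:10].mean(1)))
E
```

```text
19 [315.25 211.35]
21 [315.27 210.52]
23 [315.29 209.7 ]
25 [315.31 208.87]
o [115.  96.  77.  70.  70.  70.  72.  75.  83.  88.]
s9 [95. 83. 70. 64. 66. 67. 66. 71. 80. 79.]
s17 [93. 81. 68. 63. 63. 62. 64. 74. 84. 79.]
```

View pics/s18.png

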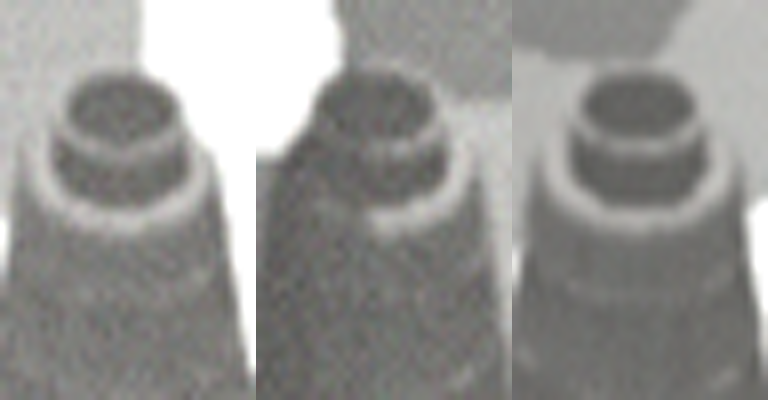

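The collar rim rose 18.3 px in the scene view, a total of about 44 mm for both flashings, roughly 21.5 + 22.8 mm. That agrees with the forces and the TCP heights. The stack is square and the other things sit where they did in the first top view. Handing in.

```bash
python3 -c "
from bench import env
print(env.hand_in())"
```

```text
the job is handed in; nothing more can be done
None
```

Both narrow flashings are on the stock stack, one over the other, and the job is handed in at about 26 s of the 67 s allowed. No verdict was reported. I gripped each by its collar, turned it square with the tray, lowered it slowly and pressed it on with about 7 N (first) and 7.6 N (second). I eased the push off before opening the jaws.

**Last checks:**
- **Spacing:** the two together add about 44 mm, by my estimate roughly 21.5 mm for the first and 22.8 mm for the second. Forces, tool heights and the rise of the collar rim agree on this.
- **Disagreement:** reading the flange corners in the scene picture gave the second gap a little higher, at 23.8 to 24.8 mm. That is still under the 25.5 mm limit but with less margin.
- **Alignment:** the flanges look parallel to the tray, and the collar is within about 1 mm of the axis in the scene view.
- **Other things:** the wide flashing and the other items look unmoved in the last top view. The tape measure was hidden behind the arm there, so I could not check it. The arm ended clear of everything.
- **Camera differences:** top, scene and wrist views differed by 2 to 5 mm on where things stood. I used the wrist view and direct flange-to-flange comparison for the final alignment.

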